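# Turn the lidded porcelain box foot-up on the free rest

## Task

The foot of the lidded porcelain box has to be painted: lay the burnisher that was left in the empty V rest flat in the tool tray, then take the box from its rest, turn it over with its loose lid pinched shut all the way, and set it down gently, foot up, squarely in the middle of the rest you have cleared, with the lid lying flat on the long slope and the box's long side down on the short stop. Do not shove or knock over the pots standing about.

Things in the scene. Friction and masses are not known exactly. Their poses are not given: they have to be found in the camera images.
- caddy: White porcelain box, 80 (x) by 140 (y) by 32 mm, 44 with its lid; 0.3 kg. Starts in rest_a, foot flat on the long slope, a long side on the short stop, lid facing up and towards the rest's +x at 45 degrees. Origin: centre of its foot's underside; z from foot to lid, x across (at the start down the long slope), y along. Foot flat, but for a border 5 mm wide set back 4 mm.
- caddy_center (a point): Middle of the closed box, 22 mm above its foot on its z axis; axes as the box's.
- caddy_rim (a point): Middle of the box's rim plane, 32 mm above its foot; the lid's origin lies here when the lid is shut.
- lid: Loose porcelain lid, 80 by 140 mm, 12 mm thick, flush with the box's sides, held only by a 7 mm plug with 1.5 mm play: it drops off if not held when the box turns. Flat top, no knob, a thin blue painted frame; a border 5 mm wide is 4 mm lower. Origin: centre of the face lying on the rim; z out of the box, axes as the box's when shut. 0.15 kg.
- rest_a: Wooden V rest, fixed, that holds the box at the start: base plate 130 x 130 x 12 mm with two upright cheeks 14 mm thick at y = -52 and +52 mm; the 90 mm lane between them is empty above the base plate, so a finger can pass under what lies in the V. Origin: centre of its underside, on the table; x from long slope to short stop (robot's left, within 20 degrees), y along the V, z up. V: see rest_b_v.
- rest_b: A second V rest, the same as rest_a in shape, size and axes. It holds the burnisher at the start and is where the box must go. Which of the two stands left and which right varies.
- rest_b_v (a point): Bottom of rest_b's V, midway between its cheeks, 70 mm above the table, axes as the rest's. In both rests two 45 degree slopes meet there, on each cheek: the long slope (60 mm) rises towards the rest's -x, the robot's right; the short stop (44 mm) rises towards +x, the robot's left.
- burnisher: Hand burnisher: a dark round wooden handle 12 mm thick and 150 mm long with a short white stone tip (20 mm) at +y. Origin: on its axis at the middle of the handle, y along the handle. It starts lying along the bottom of rest_b's V, axis 79 mm above the table. About 40 g.
- tray: Open steel tool tray fixed to the table between the rests, 240 (x) by 100 (y) by 24 mm high, walls and floor 4 mm. Origin: centre of its underside, x along its length, z up.
- vase_a: White porcelain vase standing mouth-down on the table, 115 mm tall, 68 mm across at its widest. Origin: centre of its underside, z up. A bystander.
- vase_b: Small brown clay vase standing mouth-down, 85 mm tall, 58 mm across.  Origin: centre of its underside, z up. A bystander.
- vase_c: Larger white vase standing mouth-down, 130 mm tall, 75 mm across. Origin: centre of its underside, z up. A bystander.
- ink_bottle: Amber glass bottle, 48 mm across, 85 mm tall. Origin: centre of its underside, z up. A bystander.
- cup: Open white cup, 68 mm across, 55 mm tall. Origin: centre of its underside, z up. A bystander.
- bowl: Open white bowl, 100 mm across, 50 mm tall. Origin: centre of its underside, z up. A bystander.
- saucer: White saucer, 120 mm across, 18 mm tall. Origin: centre of its underside, z up. A bystander.
There are look-alikes about, which are no part of the job. Leave any turquoise look-alike of the caddy alone.

How it is judged:
By the outcome, as a careful person would: the job done as asked, in the order asked, and still so for the second after the job is handed in, with the robot touching nothing.
It also fails if it takes over 61 s, if anything falls off the work surface, if the arm or the gripper's body presses on something with over 40 N, if the wrist force passes 120 N, or if a joint passes its speed limit or range.

## Robot

A 7-joint arm with a two-finger parallel gripper is mounted at the origin on the work surface. World frame = base frame: x ahead of the robot, y to its left, z up, the work surface at z = 0. Lengths are in m, angles in rad, forces in N, time in s.
With the tool pointing down it reaches from about 0.4 to 0.85 m from the base axis. Payload 4.5 kg.
Tool frame: the origin (TCP) lies on the centre line of the jaws, within the pads' length; the fingertips stand 11 mm ahead of it and the grasp point (between the pads) lies 8 mm behind it; z points along the fingers, x is the direction in which the jaws open and shut, and the axes are right-handed (so a half turn about z gives the same grasp; the last joint's range is limited). The gripper opens to 88 mm and grips with 3 to 60 N. Pads are 18 mm wide; open, the fingers measure 123 mm over their backs; the gripper's body (75 mm by 187 mm) begins 45 mm behind the grasp point.
Start: joints at [-1.253, 0.689, -0.195, 1.565, 0.157, 0.902, -0.215], TCP at [0.175, 0.6, 0.25] pointing down, gripper open.
Joint ranges: [-3.01, 3.01], [-0.46, 2.08], [-1.47, 1.51], [0.13, 2.56], [-1, 4.14], [0.04, 2.09], [-2.66, 2.66]. Speed limits (rad/s): [2.57, 2.57, 3.14, 3.14, 3.14, 3.14, 3.14].

## Interface

Orientations are given as a unit quaternion [x, y, z, w].
In Python, from plant import r, vision, order, nets gives the robot as it stands.
- The arm moves only by the tool send_rows, never from a script. Its argument "series" is a list of rows, each an object with "delta_pos": the shift along the tool's x, y, z in cm, a list of three; "turn": the turn about the tool's z in degrees; "jaw": the closure, from 0 (fully open) to 1 (shut). In form: [{"delta_pos": [x, y, z], "turn": turn, "jaw": jaw}, ...]. A call has 1 to 8 rows; each row is the pose to reach, as a shift and turn from the pose commanded when the call began, along the tool's axes at that moment; what a row does not reach only later rows make up. A row lasts 1/12 s, in which the tool goes at most 41.7 mm and 7.16 degrees, less where a joint would pass 70% of its speed; a pose out of reach is approached as far as the arm can. A call with a gripper value outside its range is refused whole. The fingers move at their own pace and stop on an object; "force" is the grip in N (left out, the last holds). Time passes only in rows, so rows that repeat a pose let the fingers close. It gives the time, the measured TCP pose, the force and the opening at its end, in the units of the state.
- r.get_state(): the state, without advancing time (a new reading comes with each control period).
- vision.snapshot(name): name is "scene" or "top" or "wrist"; returns the picture (420x560x3 uint8, blue, green, red); there is no depth.
- vision.camera_params(name): a dict with "intrinsics" (3x3 intrinsics, pixels), "D" ([k1, k2, p1, p2, k3] as OpenCV has them; the pictures are not rectified), "extrinsics" (4x4, takes a point from world to camera coordinates). Camera axes: x right, y down, z forward; pixel columns grow to the right and rows downward; lengths in m; the calibration is good to about 2 mm. A picture is of the moment at which its call begins: read the wrist's pose just before it. camera_params takes no time and is no camera call; for the wrist camera it gives the pose at the moment of the call.
- order.finish_job(): hands the job in, once; it reports no verdict.
Trained networks look in the newest picture that a camera, given by its name, has taken for a name from the list of things; names that differ only in an ending like _2 or _b are one class to them, and where a whole thing is asked for, a point or a joint stands for the part that bears it (a point fixed in the world has none). Each returns a list of dicts, best first, with "score" (0 to 1); they miss things now and then, are a little off and sometimes report something else, mostly with a low value. They report only what shows in the picture. A call takes as long as a camera call. They do not tell look-alikes from the thing itself.
- nets.boxes_of(camera, label): "location" ([row, column] as shares, 0 to 1, of the picture: columns of its width, rows of its height, amid what is visible of it).
- nets.trace(camera, label): "region" (420x560 bool, what is visible of it) and "location" ([row, column] as shares, 0 to 1, of the picture: columns of its width, rows of its height, amid what is visible of it).
The state is a dict: "clock": time; "q": joint angles; "qd": joint speeds; "joint_torque": joint torques, N m; "tool_pos": TCP position; "eef_rot": TCP orientation; "contact_force": force on the tool from outside, world axes, zero at the start; "moment": the same for the moment, N m; "opening": opening from 0.0 (shut) to 1.0 (fully open).
Only numpy, scipy, OpenCV 4.12 (cv2) and the standard library are available. Lean on these libraries where they do the work, as an engineer would, in place of code of your own. Each camera call takes 0.05 s, during which the arm holds its last target.

## Working session

There is one attempt and no reset: what is moved stays moved. The work goes in short steps, Python scripts to look and compute and a tool call to move; the robot and the scene stay as the last step left them, time stands still between calls to the robot, and variables do not carry over. Pictures are saved under pics/ and viewed, and the job is handed in when it is done.

Besides the shell and the picture viewer there is one more tool, called after "Emit:" by a JSON object that holds its "name" and its "arguments", one argument or row to a line. send_rows: Moves the arm, as the interface text tells. Its arguments: {"type":"object","properties":{"series":{"type":"array"},"force":{"type":"number"}},"required":["series"]}

```bash
mkdir -p pics; ls; python3 - <<'E'
from plant import r, vision, order, nets
import cv2,numpy as np
s=r.get_state(); print(s)
for n in ["scene","top"]:
    cv2.imwrite(f"pics/{n}0.png",vision.snapshot(n))
    print(n,vision.camera_params(n))
print(r.get_state()["clock"])
E
```

```text
pics
{'clock': 0.0, 'q': array([-1.25318989,  0.68993254, -0.19450443,  1.56638258,  0.15729391,
        0.90250309, -0.21506912]), 'qd': array([-3.88920503e-06, -2.15454588e-04, -6.78531166e-04,  1.07032726e-04,
        5.91444160e-05, -1.62813898e-04, -2.99730110e-03]), 'joint_torque': array([ 5.84260179e-04, -5.27563226e+01, -1.26666751e+00, -1.53433764e+01,
       -5.25796122e-02,  6.43074804e-03,  1.59351248e-04]), 'tool_pos': array([0.1748823 , 0.59937667, 0.24893161]), 'eef_rot': array([ 7.99970700e-01,  6.00038363e-01, -6.89072291e-04,  6.05841276e-04]), 'contact_force': array([ 0.53847734, -0.02960632, -0.58362957]), 'moment': array([ 0.01270908, -0.00359231,  0.07859838]), 'opening': 1.0020998424584935}
scene {'intrinsics': array([[440.1147985 ,   0.        , 278.55589059],
       [  0.        , 440.1147985 , 216.40405115],
       [  0.        ,   0.        ,   1.        ]]), 'D': array([-0.03589558,  0.        ,  0.        ,  0.        ,  0.        ]), 'extrinsics': array([[ 0.70445334,  0.70974755,  0.00197937, -0.37452137],
       [ 0.55554618, -0.54966226, -0.62389089, -0.24162318],
       [-0.44171704,  0.44060165, -0.78150895,  1.54489792],
       [ 0.        ,  0.        ,  0.        ,  1.        ]])}
top {'intrinsics': array([[454.14915262,   0.        , 283.76615095],
       [  0.        , 454.14915262, 211.88786554],
       [  0.        ,   0.        ,   1.        ]]), 'D': array([-0.04108538,  0.        ,  0.        ,  0.        ,  0.        ]), 'extrinsics': array([[ 0.02053015, -0.99977782, -0.00477677, -0.0255679 ],
       [-0.99837231, -0.02024655, -0.05331801,  0.53448065],
       [ 0.05320945,  0.00586362, -0.99856616,  1.28456343],
       [ 0.        ,  0.        ,  0.        ,  1.        ]])}
0.1
```

View pics/scene0.png

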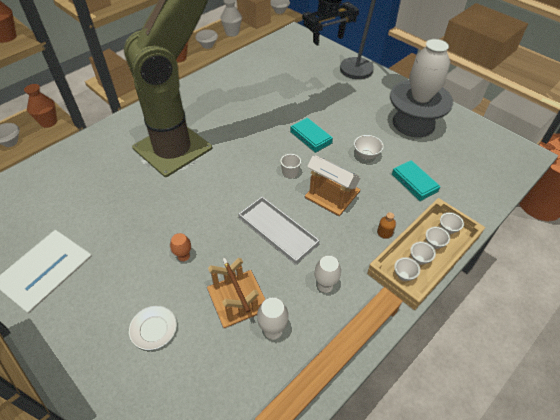

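View pics/top0.png

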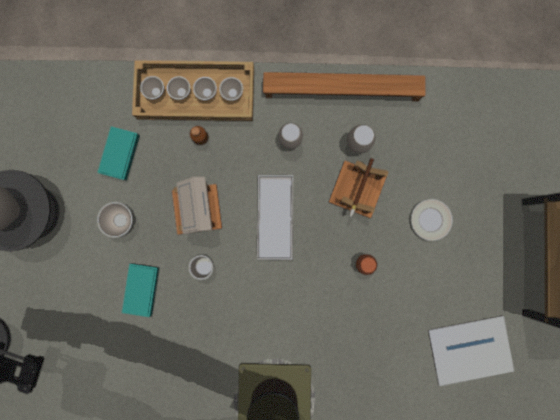

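Seen: the caddy is in rest_a, at scene (330,170) and top (195,205). Rest_b holds the burnisher, at top (362,188). The turquoise boxes at top (118,153) and (140,290), and the blue pen on paper at top (470,345), are look-alikes. Next I measure.

```bash
cat > h.py <<'E'
from plant import r, vision, order, nets
import cv2,numpy as np
from scipy.spatial.transform import Rotation as R
def und(p,c): return cv2.undistortPoints(np.array(p,float).reshape(-1,1,2),c["intrinsics"],c["D"]).reshape(-1,2)
def ray(p,c):
    E=c["extrinsics"];o=-E[:3,:3].T@E[:3,3]
    u=und(p,c); d=np.c_[u,np.ones(len(u))]@E[:3,:3]
    return o,d/np.linalg.norm(d,axis=1)[:,None]
def onz(p,c,z):
    o,d=ray(p,c); return o+d*((z-o[2])/d[:,2])[:,None]
def tri(ps,cs):
    A=np.zeros((3,3));b=np.zeros(3)
    for p,c in zip(ps,cs):
        o,d=ray(p,c);P=np.eye(3)-np.outer(d[0],d[0]);A+=P;b+=P@o
    return np.linalg.solve(A,b)
def proj(P,c):
    E=c["extrinsics"];rv=cv2.Rodrigues(E[:3,:3])[0]
    return cv2.projectPoints(np.array(P,float).reshape(-1,1,3),rv,E[:3,3],c["intrinsics"],c["D"])[0].reshape(-1,2)
def st():
    s=r.get_state(); print("t",round(s["clock"],2),"pos",s["tool_pos"].round(4),"R\n",R.from_quat(s["eef_rot"]).as_matrix().round(3),"F",s["contact_force"].round(1),"op",round(s["opening"],3),"q",s["q"].round(3)); return s
E
python3 - <<'E'
from h import *
import pickle
out={}
for cam in ["top","scene"]:
    c=vision.camera_params(cam)
    for l in ["burnisher","caddy","rest_a","tray","vase_a","vase_b","ink_bottle","cup"]:
        for d in nets.trace(cam,l)[:3]:
            m=d["region"]; 
            if m.sum()<5: continue
            (cx,cy),(w,h),a=cv2.minAreaRect(np.argwhere(m)[:,::-1].astype(np.float32))
            loc=np.array(d["location"])*[420,560]
            print(cam,l,round(d["score"],2),"px",loc[::-1].round(1),"rect",round(cx,1),round(cy,1),round(w,1),round(h,1),round(a,1),"z0",onz([[cx,cy]],c,0.0)[0].round(3)[:2])
            out.setdefault((cam,l),[]).append(d)
pickle.dump(out,open("n0.pkl","wb"))
print(r.get_state()["clock"])
for n,box in [("top",(150,130,420,300)),("scene",(190,120,400,350))]:
    im=cv2.imread(f"pics/{n}0.png");x0,y0,x1,y1=box
    k=min(800/(x1-x0),600/(y1-y0));cv2.imwrite(f"pics/{n}0c.png",cv2.resize(im[y0:y1,x0:x1],None,fx=k,fy=k,interpolation=cv2.INTER_CUBIC))
E
```

```text
top burnisher 0.58 px [360.9 185. ] rect 361.1 186.3 4.6 58.9 20.6 z0 [ 0.614 -0.237]
top caddy 0.95 px [203.  198.7] rect 203.5 202.7 54.3 10.3 82.9 z0 [0.558 0.219]
top caddy 0.92 px [117.5 155.4] rect 118.5 153.8 30.2 48.6 16.4 z0 [0.696 0.474]
top caddy 0.66 px [139.2 289.8] rect 140.1 289.7 31.1 52.0 9.5 z0 [0.303 0.395]
top rest_a 0.63 px [211.5 206.6] rect 196.3 208.1 46.5 45.1 84.3 z0 [0.541 0.239]
top rest_a 0.6 px [359.  186.4] rect 358.3 186.2 45.4 50.3 20.6 z0 [ 0.615 -0.229]
top rest_a 0.37 px [113.2 215.6] rect 115.0 219.0 34.0 34.0 90.0 z0 [0.505 0.476]
top tray 0.57 px [431.4 219.2] rect 431.0 219.0 40.0 40.0 90.0 z0 [ 0.524 -0.441]
top tray 0.56 px [271.8 217.2] rect 275.0 217.0 84.0 36.0 90.0 z0 [0.52 0.01]
top vase_a 0.72 px [358.2 139.1] rect 360.3 138.3 26.2 29.7 45.0 z0 [ 0.756 -0.233]
top vase_a 0.6 px [365.8 264.6] rect 366.0 264.0 20.0 20.0 90.0 z0 [ 0.39  -0.254]
top vase_a 0.55 px [288.6 135.4] rect 290.5 135.5 22.6 24.0 45.0 z0 [ 0.759 -0.03 ]
top vase_b 0.72 px [358.2 139.1] rect 360.3 138.3 26.2 29.7 45.0 z0 [ 0.756 -0.233]
top vase_b 0.6 px [365.8 264.6
[... 1220 characters left out ...]
0.359 -0.236]
scene vase_a 0.72 px [273.8 320.8] rect 272.0 318.5 41.0 30.0 90.0 z0 [ 0.712 -0.203]
scene vase_b 0.94 px [328.7 271.2] rect 327.0 274.0 36.0 26.0 90.0 z0 [ 0.724 -0.   ]
scene vase_b 0.88 px [178.8 247.9] rect 179.5 246.5 27.0 21.0 90.0 z0 [ 0.359 -0.236]
scene vase_b 0.72 px [273.8 320.8] rect 272.0 318.5 41.0 30.0 90.0 z0 [ 0.712 -0.203]
scene ink_bottle 0.8 px [384.1 227.8] rect 386.5 225.0 24.0 17.0 90.0 z0 [0.737 0.258]
scene ink_bottle 0.43 px [287.9 163.6] rect 290.0 165.5 23.0 20.0 90.0 z0 [0.353 0.232]
scene cup 0.88 px [289.5 163.2] rect 290.5 165.5 23.0 19.0 90.0 z0 [0.355 0.233]
scene cup 0.24 px [234.6 291.9] rect 233.8 290.2 63.9 50.2 66.8 z0 [ 0.579 -0.218]
0.9
```

```bash
python3 - <<'E'
from h import *
cv2.imwrite("pics/wrist0.png",vision.snapshot("wrist"));print(vision.camera_params("wrist"))
E
```

```text
{'intrinsics': array([[300.32233824,   0.        , 278.25548544],
       [  0.        , 300.32233824, 208.17854307],
       [  0.        ,   0.        ,   1.        ]]), 'D': array([-0.04691002,  0.        ,  0.        ,  0.        ,  0.        ]), 'extrinsics': array([[ 0.27925893,  0.96021517, -0.00112744, -0.62576428],
       [ 0.92158782, -0.26769491,  0.28109666, -0.03924421],
       [ 0.26961147, -0.07953779, -0.9596788 ,  0.39046004],
       [ 0.        ,  0.        ,  0.        ,  1.        ]])}
```

View pics/top0c.png

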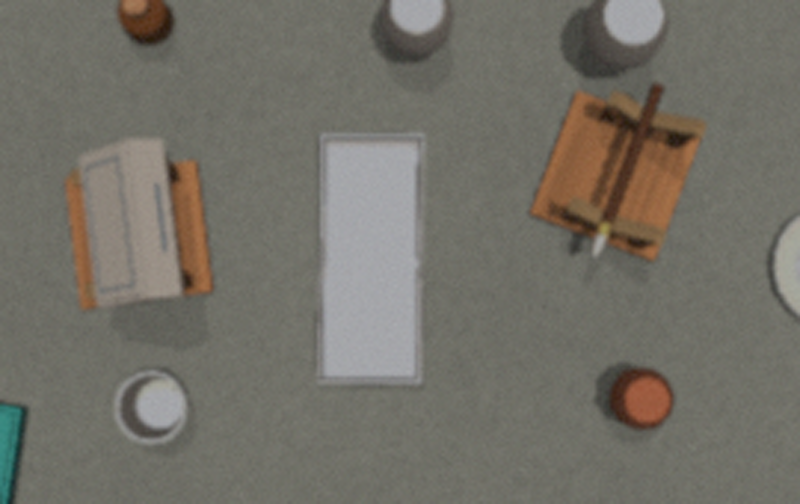

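View pics/scene0c.png

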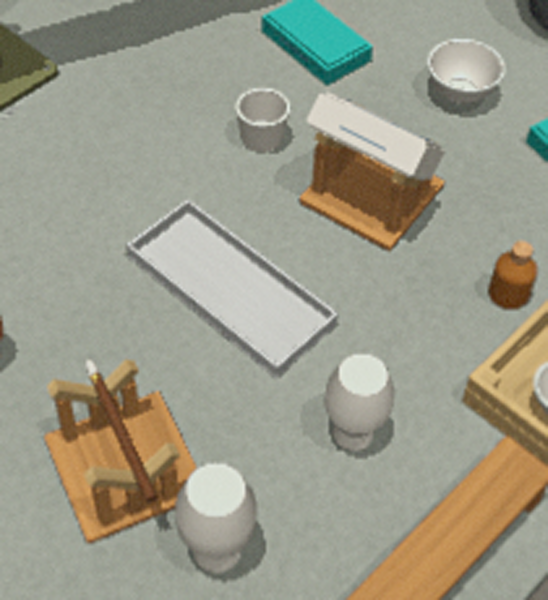

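```bash
python3 - <<'E'
from h import *
c=vision.camera_params("top");k=800/270
f=lambda p,z: onz(np.array(p)/k+[150,130],c,z).round(4)
B=f([[656,88],[599,255]],.079);print("burn",B,np.linalg.norm(B[0]-B[1]),"yaw y-axis",np.degrees(np.arctan2(*(B[1]-B[0])[[1,0]])))
print("burn mask rect center",onz([[361.1,186.3]],c,.079))
b=f([[577,92],[531,213],[655,260],[704,122]],.012);print("rb",b, np.linalg.norm(np.diff(b,axis=0),axis=1))
a=f([[67,181],[84,308],[213,293],[197,161]],.012);print("ra",a, np.linalg.norm(np.diff(a,axis=0),axis=1))
print("tray",f([[321,134],[425,134],[422,384],[318,384]],.024))
lid=f([[79,157],[165,140],[183,297],[89,307]],.1);print(lid)
st()
E
```

```text
burn [[ 0.6793 -0.2519  0.079 ]
 [ 0.5239 -0.201   0.079 ]] 0.1635236068584594 yaw y-axis 161.86421419940132
burn mask rect center [[ 0.60556226 -0.22441115  0.079     ]]
rb [[ 0.6853 -0.1874  0.012 ]
 [ 0.5664 -0.1444  0.012 ]
 [ 0.5233 -0.265   0.012 ]
 [ 0.6586 -0.3115  0.012 ]] [0.12643658 0.12807018 0.14306761]
ra [[0.5885 0.3069 0.012 ]
 [0.4656 0.2862 0.012 ]
 [0.4827 0.1615 0.012 ]
 [0.6105 0.1806 0.012 ]] [0.12463106 0.12586699 0.12921939]
tray [[ 0.6376  0.06    0.024 ]
 [ 0.6396 -0.0401  0.024 ]
 [ 0.4    -0.0419  0.024 ]
 [ 0.3979  0.0572  0.024 ]]
[[0.6023 0.2744 0.1   ]
 [0.6193 0.1966 0.1   ]
 [0.4774 0.176  0.1   ]
 [0.4666 0.2608 0.1   ]]
t 0.95 pos [0.175  0.6    0.2497] R
 [[ 0.28  0.96  0.  ]
 [ 0.96 -0.28  0.  ]
 [ 0.    0.   -1.  ]] F [0.5 0.4 0.2] op 1.002 q [-1.253  0.689 -0.195  1.565  0.157  0.902 -0.215]
```

View pics/wrist0.png

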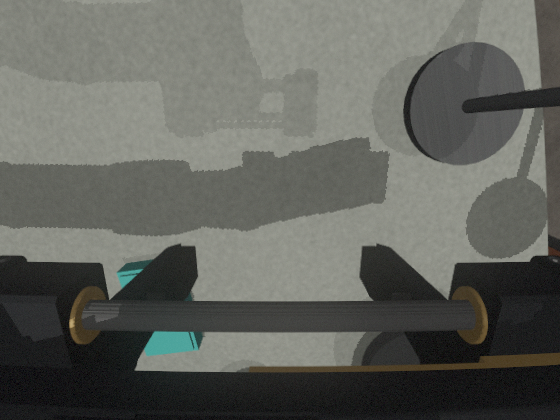

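```bash
cat >> h.py <<'E'
def go(p,yaw=None):
    s=r.get_state();M=R.from_quat(s["eef_rot"]).as_matrix()
    d=M.T@(np.array(p)-s["tool_pos"])*100
    y=np.degrees(np.arctan2(M[1,0],M[0,0]))
    t=0 if yaw is None else -((yaw-y+180)%360-180)
    print("->",p,"delta",d.round(2),"turn",round(t,1),"rows",np.ceil(np.linalg.norm(d)/4.17),"n_turn",np.ceil(abs(t)/7.16)); return d
E
python3 - <<'E'
from h import *
c=vision.camera_params("top");s=vision.camera_params("scene")
k=800/270;k2=min(800/210,600/230)
t=lambda p:np.array(p)/k+[150,130]
q=lambda p:np.array(p)/k2+[190,120]
print("vc",tri([[t([635,15])],[q([216,490])]],[c,s]),"va",tri([[t([418,12])],[q([361,378])]],[c,s]))
go([.5,.1,.25]);go([.606,-.2245,.20],71.3)
E
```

```text
vc [ 0.73700685 -0.22371412  0.12477844] va [ 0.74151829 -0.02998081  0.10027846]
-> [0.5, 0.1, 0.25] delta [-3.89e+01  4.52e+01 -3.00e-02] turn 0 rows 15.0 n_turn 0.0
-> [0.606, -0.2245, 0.2] delta [-67.08  64.46   4.97] turn 2.4 rows 23.0 n_turn 1.0
```

Emit:
{"name": "send_rows", "arguments": {
  "series": [
    {"delta_pos": [-2.6,3.0,0],"turn": 0,"jaw": 0},
    {"delta_pos": [-5.2,6.1,0],"turn": 0,"jaw": 0},
    {"delta_pos": [-7.8,9.1,0],"turn": 0,"jaw": 0},
    {"delta_pos": [-10.4,12.1,0],"turn": 0,"jaw": 0},
    {"delta_pos": [-13,15.1,0],"turn": 0,"jaw": 0},
    {"delta_pos": [-15.6,18.1,0],"turn": 0,"jaw": 0},
    {"delta_pos": [-18.2,21.1,0],"turn": 0,"jaw": 0},
    {"delta_pos": [-20.8,24.1,0],"turn": 0,"jaw": 0}
  ]
}}

```text
clock: 1.62
tool_pos: [0.3489, 0.3313, 0.25]
eef_rot: [0.8, 0.6, 0.0, -0.0]
contact_force: [-0.2, 0.1, 0.6]
opening: 0.999
```

Emit:
{"name": "send_rows", "arguments": {
  "series": [
    {"delta_pos": [-2.6,3.0,0],"turn": 0,"jaw": 0.2},
    {"delta_pos": [-5.2,6.1,0],"turn": 0,"jaw": 0.2},
    {"delta_pos": [-7.8,9.1,0],"turn": 0,"jaw": 0.2},
    {"delta_pos": [-10.4,12.1,0],"turn": 0,"jaw": 0.2},
    {"delta_pos": [-13,15.1,0],"turn": 0,"jaw": 0.2},
    {"delta_pos": [-15.6,17.3,0],"turn": 0,"jaw": 0.3},
    {"delta_pos": [-18.2,19.3,0],"turn": 0,"jaw": 0.3},
    {"delta_pos": [-20.8,21.1,0],"turn": 0,"jaw": 0.3}
  ]
}}

```text
clock: 2.28
tool_pos: [0.4935, 0.0722, 0.2499]
eef_rot: [0.8, 0.6, 0.0, 0.0]
contact_force: [-0.0, 0.5, 0.6]
opening: 0.699
```

```bash
python3 - <<'E'
from h import *
st();go([.606,-.2245,.20],71.3)
E
```

```text
t 2.28 pos [0.4935 0.0722 0.2499] R
 [[ 0.281  0.96   0.001]
 [ 0.96  -0.281  0.   ]
 [ 0.     0.001 -1.   ]] F [-0.   0.5  0.6] op 0.699 q [-0.061  0.532 -0.273  1.937  0.214  0.699  0.823]
-> [0.606, -0.2245, 0.2] delta [-25.31  19.13   4.99] turn 2.4 rows 8.0 n_turn 1.0
```

Emit:
{"name": "send_rows", "arguments": {
  "series": [
    {"delta_pos": [-3.2,2.4,0.6],"turn": 2.4,"jaw": 0.3},
    {"delta_pos": [-6.4,4.8,1.2],"turn": 2.4,"jaw": 0.3},
    {"delta_pos": [-9.6,7.2,1.8],"turn": 2.4,"jaw": 0.3},
    {"delta_pos": [-12.8,9.6,2.4],"turn": 2.4,"jaw": 0.3},
    {"delta_pos": [-16,12,3.0],"turn": 2.4,"jaw": 0.3},
    {"delta_pos": [-19.2,14.4,3.6],"turn": 2.4,"jaw": 0.3},
    {"delta_pos": [-22.3,16.8,4.3],"turn": 2.4,"jaw": 0.3},
    {"delta_pos": [-25.3,19.1,5],"turn": 2.4,"jaw": 0.3}
  ]
}}

```text
clock: 2.95
tool_pos: [0.6054, -0.2248, 0.1995]
eef_rot: [0.813, 0.583, 0.0, 0.0]
contact_force: [0.2, 0.6, -0.2]
opening: 0.699
```

```bash
python3 - <<'E'
from h import *
st()
cv2.imwrite("pics/wrist1.png",vision.snapshot("wrist"))
np.save("w1.npy",vision.camera_params("wrist"),allow_pickle=True)
E
```

```text
t 2.95 pos [ 0.6054 -0.2248  0.1995] R
 [[ 0.321  0.947  0.   ]
 [ 0.947 -0.321 -0.   ]
 [-0.     0.001 -1.   ]] F [ 0.2  0.6 -0.2] op 0.699 q [ 0.431  0.781 -0.274  1.545  0.257  0.85   1.306]
```

View pics/wrist1.png

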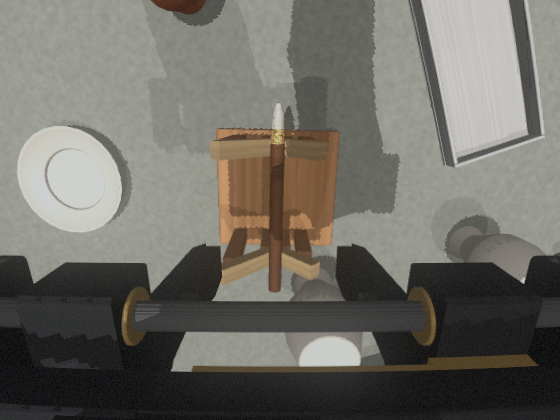

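```bash
python3 - <<'E'
from h import *
c=np.load("w1.npy",allow_pickle=True).item()
B=onz([[275,290],[278,105]],c,.079);print(B,np.linalg.norm(B[0]-B[1]),np.degrees(np.arctan2(*(B[1]-B[0])[[1,0]])))
print(onz([[277,146]],c,.079))
P=onz([[218,129],[338,131],[333,245]],c,.012);print(P,(P[0]+P[2])/2, np.linalg.norm(np.diff(P,axis=0),axis=1),np.degrees(np.arctan2(*(P[1]-P[0])[[1,0]])),np.degrees(np.arctan2(*(P[1]-P[2])[[1,0]])))
print("tray near corner", onz([[449,165],[541,136]],c,.024))
h=B[1]-B[0];h/=np.linalg.norm(h)
mid=onz([[277,146]],c,.079)[0]-h*.075; print("handle mid",mid)
go([*mid[:2],.084],71.3)
E
```

```text
[[ 0.68472184 -0.26579413  0.079     ]
 [ 0.52636563 -0.20752432  0.079     ]] 0.16873666547341823 159.79806386463434
[[ 0.55683899 -0.2190292   0.079     ]]
[[ 0.52517129 -0.27384341  0.012     ]
 [ 0.56807569 -0.15674642  0.012     ]
 [ 0.68941488 -0.19762732  0.012     ]] [ 0.60729309 -0.23573537  0.012     ] [0.12470964 0.1280408 ] 69.87713852525725 161.38059672185207
tray near corner [[ 0.6371863  -0.05832343  0.024     ]
 [ 0.63863947  0.04084232  0.024     ]]
handle mid [ 0.62722509 -0.24492894  0.079     ]
-> [np.float64(0.6272250895341793), np.float64(-0.24492894157555858), 0.084] delta [-0.15  2.29 11.38] turn -0.6 rows 3.0 n_turn 1.0
```

```bash
python3 - <<'E'
from h import *
c=np.load("w1.npy",allow_pickle=True).item();c2=vision.camera_params("wrist")
print(c["extrinsics"],c2["extrinsics"])
s=st();M=np.eye(4);M[:3,:3]=R.from_quat(s["eef_rot"]).as_matrix();M[:3,3]=s["tool_pos"]
print(np.linalg.inv(c2["extrinsics"]@M))
for n in ["scene","top"]:
    im=vision.snapshot(n);C=vision.camera_params(n)
    print(n,proj([s["tool_pos"]+[0,0,-.011]],C))
    cv2.imwrite(f"pics/{n}1.png",im)
T=[[0.6371863,-0.05832343,.024],[0.6386,.0408,.024],[0.5252,-.2738,.012]]
print(proj(T,vision.camera_params("top")),proj(T,vision.camera_params("scene")))
E
```

```text
[[ 0.3289751   0.94430118 -0.00840645  0.02326301]
 [ 0.90601076 -0.3131001   0.28480315 -0.64730739]
 [ 0.26630789 -0.10130948 -0.95854916  0.15458549]
 [ 0.          0.          0.          1.        ]] [[ 0.3289751   0.94430118 -0.00840645  0.02326301]
 [ 0.90601076 -0.3131001   0.28480315 -0.64730739]
 [ 0.26630789 -0.10130948 -0.95854916  0.15458549]
 [ 0.          0.          0.          1.        ]]
t 3.0 pos [ 0.606  -0.2351  0.1977] R
 [[ 0.33   0.944  0.001]
 [ 0.944 -0.33  -0.008]
 [-0.007  0.004 -1.   ]] F [ 2.  -7.1 -0.5] op 0.701 q [ 0.437  0.787 -0.266  1.537  0.26   0.85   1.308]
[[ 9.99998935e-01  1.08345270e-03 -9.77888864e-04  1.14763556e-03]
 [-7.64745178e-04  9.59647193e-01  2.81205761e-01 -7.26028941e-02]
 [ 1.24310145e-03 -2.81204713e-01  9.59647000e-01 -1.35312561e-01]
 [ 0.00000000e+00  0.00000000e+00  0.00000000e+00  1.00000000e+00]]
scene [[229.72718258 262.51034856]]
top [[372.51276128 181.48951648]]
[[299.80170601 176.18639813]
 [265.05580886 175.00722744]
 [374.13734094 217.13749747]] [[290.46510335 263.12102202]
 [314.93180125 242.81036753]
 [204.7172475  288.13088938]]
```

View pics/scene1.png

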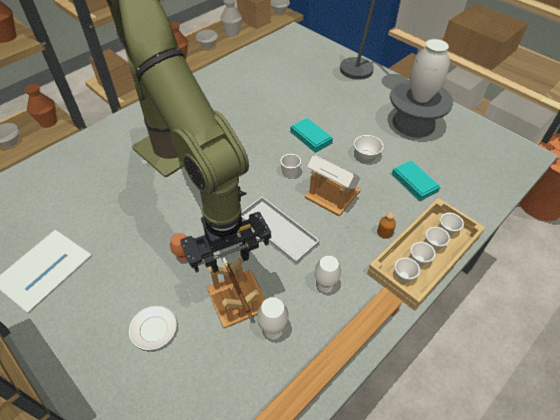

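View pics/top1.png

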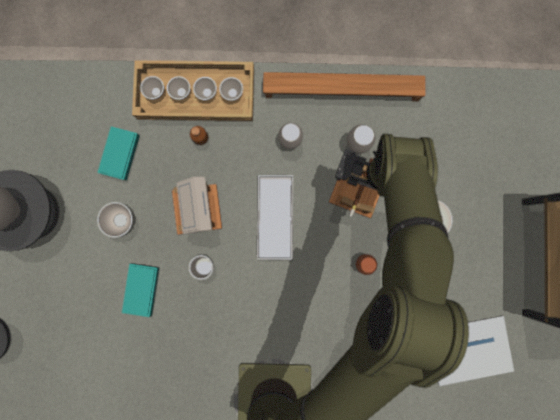

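```bash
cat >> h.py <<'E'
def wsnap(name):
    s=r.get_state();c=vision.camera_params("wrist")
    im=vision.snapshot("wrist");cv2.imwrite(name,im)
    s2=r.get_state();print("drift",(s2["tool_pos"]-s["tool_pos"]).round(4));return im,c,s
E
python3 - <<'E'
from h import *
st();im,c,s=wsnap("pics/wrist2.png");np.save("w2.npy",c,allow_pickle=True)
cv2.imwrite("pics/wrist2c.png",cv2.resize(im[80:310,190:370],None,fx=2.6,fy=2.6,interpolation=cv2.INTER_CUBIC))
E
```

```text
t 3.1 pos [ 0.6044 -0.2268  0.1984] R
 [[ 0.326  0.945 -0.001]
 [ 0.945 -0.326 -0.002]
 [-0.002 -0.    -1.   ]] F [0.4 1.2 0.6] op 0.7 q [ 0.431  0.782 -0.271  1.546  0.257  0.849  1.303]
drift [0.0002 0.0034 0.0006]
```

View pics/wrist2c.png

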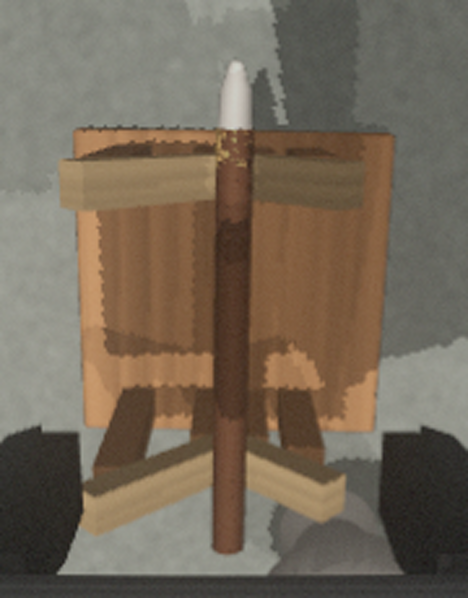

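```bash
python3 - <<'E'
from h import *
st();c=np.load("w2.npy",allow_pickle=True).item()
f=lambda p,z: onz(np.array(p)/2.6+[190,80],c,z)
B=f([[229,546],[236,130],[236,62]],.079);h=B[1]-B[0];print(B,np.linalg.norm(h),np.degrees(np.arctan2(h[1],h[0])))
P=f([[76,128],[395,134],[376,430],[84,427]],.012);print(P,P.mean(0),np.linalg.norm(np.diff(P,axis=0),axis=1))
for a,b in [(0,1),(3,2),(1,2),(0,3)]: print(np.degrees(np.arctan2(*(P[b]-P[a])[[1,0]])))
go([*((B[0]+B[1])/2)[:2],.084],71.)
E
```

```text
t 3.15 pos [ 0.6046 -0.2234  0.199 ] R
 [[ 0.323  0.947 -0.001]
 [ 0.947 -0.323  0.   ]
 [ 0.    -0.001 -1.   ]] F [ 0.4 -0.4 -0.6] op 0.699 q [ 0.429  0.781 -0.274  1.548  0.256  0.849  1.303]
[[ 0.68419984 -0.25375715  0.079     ]
 [ 0.5437547  -0.20303346  0.079     ]
 [ 0.52428812 -0.19637752  0.079     ]] 0.14932424131052563 160.14212061403794
[[ 0.52396701 -0.26370665  0.012     ]
 [ 0.56779472 -0.14349218  0.012     ]
 [ 0.68876847 -0.18620958  0.012     ]
 [ 0.64514458 -0.3090367   0.012     ]] [ 0.60641869 -0.22561128  0.012     ] [0.12795463 0.12829429 0.13034395]
69.96919177318186
70.44674342476092
-19.448787364227965
-20.509794047862687
-> [np.float64(0.613977273550391), np.float64(-0.22839530617179019), 0.084] delta [-0.17  1.06 11.5 ] turn 0.2 rows 3.0 n_turn 1.0
```

Emit:
{"name": "send_rows", "arguments": {
  "series": [
    {"delta_pos": [-0.2,0.8,3],"turn": 0.5,"jaw": 0.3},
    {"delta_pos": [-0.2,1.0,6.5],"turn": 0.5,"jaw": 0.3},
    {"delta_pos": [-0.2,1.0,9.5],"turn": 0.5,"jaw": 0.3},
    {"delta_pos": [-0.2,1.0,11],"turn": 0.5,"jaw": 0.3},
    {"delta_pos": [-0.2,1.0,11.6],"turn": 0.5,"jaw": 0.5},
    {"delta_pos": [-0.2,1.0,11.6],"turn": 0.5,"jaw": 1},
    {"delta_pos": [-0.2,1.0,11.6],"turn": 0.5,"jaw": 1},
    {"delta_pos": [-0.2,1.0,11.6],"turn": 0.5,"jaw": 1}
  ],
  "force": 12
}}

```text
clock: 3.82
tool_pos: [0.6151, -0.227, 0.0856]
eef_rot: [0.815, 0.58, 0.001, 0.001]
contact_force: [-0.7, -0.1, 1.1]
opening: 0.424
```

Emit:
{"name": "send_rows", "arguments": {
  "series": [
    {"delta_pos": [0,0,0],"turn": 0,"jaw": 1},
    {"delta_pos": [0,0,0],"turn": 0,"jaw": 1}
  ]
}}

```text
clock: 3.98
tool_pos: [0.6146, -0.2275, 0.0851]
eef_rot: [0.815, 0.58, 0.001, 0.001]
contact_force: [0.7, 0.2, 0.5]
opening: 0.274
```

```bash
python3 - <<'E'
from h import *
st();
im,c,s=wsnap("pics/wrist3.png")
E
```

```text
t 3.98 pos [ 0.6146 -0.2275  0.0851] R
 [[ 0.328  0.945  0.002]
 [ 0.945 -0.328 -0.001]
 [ 0.     0.002 -1.   ]] F [0.7 0.2 0.5] op 0.274 q [ 0.405  0.941 -0.229  1.582  0.307  0.652  1.259]
drift [-0.0002  0.     -0.0003]
```

View pics/wrist3.png

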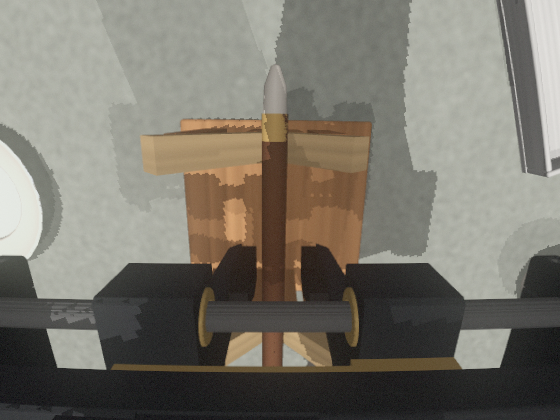

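The handle runs centred between the fingers, from (270,360) to (275,70). I'm closing the jaws and lifting.

Emit:
{"name": "send_rows", "arguments": {
  "series": [
    {"delta_pos": [0,0,0.1],"turn": 0,"jaw": 1},
    {"delta_pos": [0,0,0.1],"turn": 0,"jaw": 1},
    {"delta_pos": [0,0,0.1],"turn": 0,"jaw": 1},
    {"delta_pos": [0,0,0.1],"turn": 0,"jaw": 1},
    {"delta_pos": [0,0,-2],"turn": 0,"jaw": 1},
    {"delta_pos": [0,0,-5],"turn": 0,"jaw": 1},
    {"delta_pos": [0,0,-9],"turn": 0,"jaw": 1},
    {"delta_pos": [0,0,-12],"turn": 0,"jaw": 1}
  ]
}}

```text
clock: 4.7
tool_pos: [0.6143, -0.2266, 0.2058]
eef_rot: [0.815, 0.58, 0.001, -0.0]
contact_force: [1.6, -0.5, -0.0]
opening: 0.131
```

```bash
python3 - <<'E'
from h import *
st();go([.519,.009,.12],90)
E
```

```text
t 4.7 pos [ 0.6143 -0.2266  0.2058] R
 [[ 0.328  0.945  0.001]
 [ 0.945 -0.328  0.001]
 [ 0.001  0.001 -1.   ]] F [ 1.6 -0.5 -0. ] op 0.131 q [ 0.429  0.785 -0.277  1.51   0.252  0.88   1.306]
-> [0.519, 0.009, 0.12] delta [ 19.13 -16.73   8.59] turn -19.1 rows 7.0 n_turn 3.0
```

Emit:
{"name": "send_rows", "arguments": {
  "series": [
    {"delta_pos": [2,-1.8,0],"turn": -5,"jaw": 1},
    {"delta_pos": [5,-4.4,0],"turn": -10,"jaw": 1},
    {"delta_pos": [8,-7,1],"turn": -15,"jaw": 1},
    {"delta_pos": [11,-9.6,3],"turn": -19,"jaw": 1},
    {"delta_pos": [14,-12.2,5],"turn": -19,"jaw": 1},
    {"delta_pos": [17,-14.5,7],"turn": -19,"jaw": 1},
    {"delta_pos": [18.8,-16,8],"turn": -19,"jaw": 1},
    {"delta_pos": [19.3,-16.2,8.6],"turn": -19,"jaw": 1}
  ]
}}

```text
clock: 5.37
tool_pos: [0.5208, 0.0154, 0.1163]
eef_rot: [0.705, 0.709, 0.0, -0.003]
contact_force: [-0.1, 0.8, -0.2]
opening: 0.129
```

```bash
python3 - <<'E'
from h import *
im,c,s=wsnap("pics/wrist4.png");st();go([.525,.009,.019],90)
T=proj([[.639,.059,.024],[.639,-.041,.024],[.399,.059,.024],[.399,-.041,.024]],c);print(T)
E
```

```text
drift [ 0.0012 -0.0016 -0.0003]
t 5.42 pos [0.522  0.0138 0.116 ] R
 [[-0.005  1.    -0.004]
 [ 1.     0.005  0.004]
 [ 0.004 -0.004 -1.   ]] F [ 0.6  0.9 -1.6] op 0.129 q [ 0.032  0.776 -0.238  1.981  0.395  0.432  1.074]
-> [0.525, 0.009, 0.019] delta [-0.52  0.34  9.7 ] turn 0.3 rows 3.0 n_turn 1.0
[[323.54228857 339.12603548]
 [214.09780644 338.61891589]
 [340.2956818   48.55810874]
 [196.33449257  47.57103335]]
```

View pics/wrist4.png

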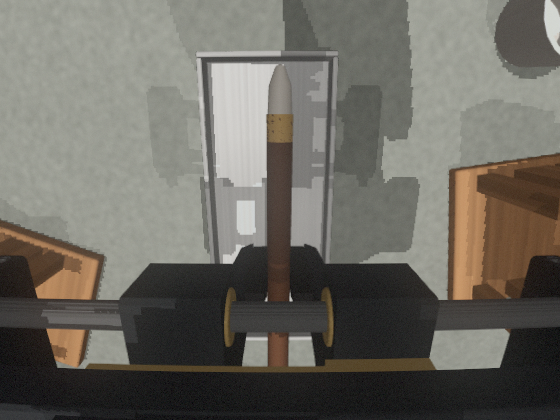

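Emit:
{"name": "send_rows", "arguments": {
  "series": [
    {"delta_pos": [-0.4,0.3,3],"turn": 0,"jaw": 1},
    {"delta_pos": [-0.4,0.3,6],"turn": 0,"jaw": 1},
    {"delta_pos": [-0.4,0.3,8],"turn": 0,"jaw": 1},
    {"delta_pos": [-0.4,0.3,9],"turn": 0,"jaw": 1},
    {"delta_pos": [-0.4,0.3,9.4],"turn": 0,"jaw": 1},
    {"delta_pos": [-0.4,0.3,9.6],"turn": 0,"jaw": 1},
    {"delta_pos": [-0.4,0.3,9.6],"turn": 0,"jaw": 1}
  ]
}}

```text
clock: 6.0
tool_pos: [0.5278, 0.0038, 0.0223]
eef_rot: [0.708, 0.706, 0.001, 0.0]
contact_force: [-0.5, 0.3, -0.2]
opening: 0.129
```

```bash
python3 - <<'E'
from h import *
st()
E
```

```text
t 6.0 pos [0.5278 0.0038 0.0223] R
 [[ 0.003  1.     0.001]
 [ 1.    -0.003  0.   ]
 [ 0.     0.001 -1.   ]] F [-0.5  0.3 -0.2] op 0.129 q [-0.021  0.947 -0.123  1.992  0.459  0.227  1.026]
```

Emit:
{"name": "send_rows", "arguments": {
  "series": [
    {"delta_pos": [0,0,0.3],"turn": 0,"jaw": 1},
    {"delta_pos": [0,0,0.4],"turn": 0,"jaw": 1},
    {"delta_pos": [0,0,0.4],"turn": 0,"jaw": 0.8},
    {"delta_pos": [0,0,0.4],"turn": 0,"jaw": 0.7},
    {"delta_pos": [0,0,0.4],"turn": 0,"jaw": 0.7},
    {"delta_pos": [0,0,-1],"turn": 0,"jaw": 0.7},
    {"delta_pos": [0,0,-4.5],"turn": 0,"jaw": 0.7},
    {"delta_pos": [0,0,-8.5],"turn": 0,"jaw": 0.7}
  ]
}}

```text
clock: 6.67
tool_pos: [0.5255, 0.0041, 0.1063]
eef_rot: [0.708, 0.706, -0.002, -0.001]
contact_force: [1.0, 0.0, 0.5]
opening: 0.305
```

Emit:
{"name": "send_rows", "arguments": {
  "series": [
    {"delta_pos": [0,0,-4],"turn": 0,"jaw": 0},
    {"delta_pos": [0,0,-8],"turn": 0,"jaw": 0},
    {"delta_pos": [0,0,-10],"turn": 0,"jaw": 0},
    {"delta_pos": [0,0,-11],"turn": 0,"jaw": 0},
    {"delta_pos": [0,0,-11],"turn": 0,"jaw": 0}
  ]
}}

```text
clock: 7.08
tool_pos: [0.5282, 0.0041, 0.2187]
eef_rot: [0.708, 0.706, 0.002, 0.001]
contact_force: [-0.1, 0.6, -0.6]
opening: 0.66
```

```bash
python3 - <<'E'
from h import *
st();im,c,s=wsnap("pics/wrist5.png");np.save("w5.npy",c,allow_pickle=True)
E
```

```text
t 7.08 pos [0.5282 0.0041 0.2187] R
 [[ 0.003  1.     0.004]
 [ 1.    -0.003  0.   ]
 [ 0.     0.004 -1.   ]] F [-0.1  0.6 -0.6] op 0.66 q [ 0.118  0.619 -0.345  1.89   0.317  0.682  1.153]
drift [-0.001  -0.0001 -0.0018]
```

View pics/wrist5.png

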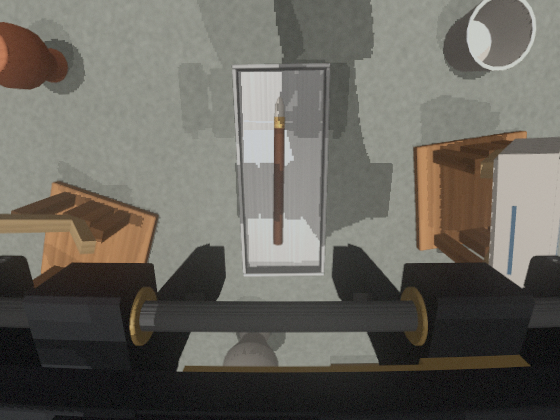

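The burnisher lies flat in the tray, from (278,240) to (280,100). The commands carry no tilt, so I'm checking in free space high up what the arm does at the edge of its reach.

Emit:
{"name": "send_rows", "arguments": {
  "series": [
    {"delta_pos": [0,0,-4],"turn": 0,"jaw": 0},
    {"delta_pos": [0,0,-8],"turn": 0,"jaw": 0},
    {"delta_pos": [0,0,-12],"turn": 0,"jaw": 0},
    {"delta_pos": [0,0,-16],"turn": 0,"jaw": 0},
    {"delta_pos": [0,0,-20],"turn": 0,"jaw": 0},
    {"delta_pos": [0,0,-24],"turn": 0,"jaw": 0},
    {"delta_pos": [0,0,-28],"turn": 0,"jaw": 0},
    {"delta_pos": [0,0,-32],"turn": 0,"jaw": 0}
  ]
}}

```text
clock: 7.8
tool_pos: [0.5268, 0.0037, 0.5361]
eef_rot: [0.708, 0.706, -0.002, -0.001]
contact_force: [0.8, 1.0, 0.6]
opening: 0.998
```

```bash
python3 - <<'E'
from h import *
st()
E
```

```text
t 7.8 pos [0.5268 0.0037 0.5361] R
 [[ 0.003  1.    -0.004]
 [ 1.    -0.003 -0.001]
 [-0.001 -0.004 -1.   ]] F [0.8 1.  0.6] op 0.998 q [ 0.171  0.351 -0.424  1.31   0.142  1.514  1.329]
```

Emit:
{"name": "send_rows", "arguments": {
  "series": [
    {"delta_pos": [0,0,-4],"turn": 0,"jaw": 0},
    {"delta_pos": [0,0,-8],"turn": 0,"jaw": 0},
    {"delta_pos": [0,0,-12],"turn": 0,"jaw": 0},
    {"delta_pos": [0,0,-16],"turn": 0,"jaw": 0},
    {"delta_pos": [0,0,-20],"turn": 0,"jaw": 0},
    {"delta_pos": [0,0,-24],"turn": 0,"jaw": 0},
    {"delta_pos": [0,0,-28],"turn": 0,"jaw": 0},
    {"delta_pos": [0,0,-32],"turn": 0,"jaw": 0}
  ]
}}

```text
clock: 8.47
tool_pos: [0.5158, 0.0026, 0.7313]
eef_rot: [0.708, 0.706, 0.006, 0.007]
contact_force: [0.0, 0.4, -0.4]
opening: 0.995
```

```bash
python3 - <<'E'
from h import *
st()
E
```

```text
t 8.47 pos [0.5158 0.0026 0.7313] R
 [[ 0.003  1.     0.019]
 [ 1.    -0.003 -0.002]
 [-0.002  0.019 -1.   ]] F [ 0.   0.4 -0.4] op 0.995 q [-0.218  0.394  0.301  0.653 -0.13   2.088  1.562]
```

Emit:
{"name": "send_rows", "arguments": {
  "series": [
    {"delta_pos": [0,0,0],"turn": 0,"jaw": 0},
    {"delta_pos": [0,0,0],"turn": 0,"jaw": 0}
  ]
}}

```text
clock: 8.63
tool_pos: [0.5143, 0.0023, 0.7338]
eef_rot: [0.708, 0.706, 0.008, 0.009]
contact_force: [0.4, 0.5, -0.4]
opening: 1.001
```

```bash
python3 - <<'E'
from h import *
st()
E
```

```text
t 8.63 pos [0.5143 0.0023 0.7338] R
 [[ 0.004  1.     0.024]
 [ 1.    -0.004 -0.002]
 [-0.002  0.024 -1.   ]] F [ 0.4  0.5 -0.4] op 1.001 q [-0.214  0.389  0.291  0.652 -0.125  2.088  1.558]
```

Emit:
{"name": "send_rows", "arguments": {
  "series": [
    {"delta_pos": [0,0,4],"turn": 0,"jaw": 0},
    {"delta_pos": [0,0,4],"turn": 0,"jaw": 0},
    {"delta_pos": [0,0,4],"turn": 0,"jaw": 0},
    {"delta_pos": [0,0,4],"turn": 0,"jaw": 0}
  ]
}}

```text
clock: 8.97
tool_pos: [0.5155, 0.0026, 0.6962]
eef_rot: [0.707, 0.707, 0.01, 0.01]
contact_force: [-0.3, -0.3, 0.4]
opening: 1.002
```

```bash
python3 - <<'E'
from h import *
st()
E
```

```text
t 8.97 pos [0.5155 0.0026 0.6962] R
 [[ 0.001  1.     0.028]
 [ 1.    -0.001  0.001]
 [ 0.001  0.028 -1.   ]] F [-0.3 -0.3  0.4] op 1.002 q [-0.239  0.343  0.284  0.849 -0.103  1.933  1.56 ]
```

```bash
cat > kin.py <<'E'
import numpy as np
from scipy.spatial.transform import Rotation as R
from scipy.optimize import least_squares
import itertools
S=[([-1.25318989,0.68993254,-0.19450443,1.56638258,0.15729391,0.90250309,-0.21506912],[0.1748823,0.59937667,0.24893161],[0.28,.96,0],[.96,-.28,0]),
([-0.061,0.532,-0.273,1.937,0.214,0.699,0.823],[.4935,.0722,.2499],[.281,.960,0],[.96,-.281,.001]),
([0.431,0.781,-0.274,1.545,0.257,0.85,1.306],[.6054,-.2248,.1995],[.321,.947,0],[.947,-.321,.001]),
([0.437,0.787,-0.266,1.537,0.26,0.85,1.308],[.606,-.2351,.1977],[.330,.944,-.007],[.944,-.33,.004]),
([0.405,0.941,-0.229,1.582,0.307,0.652,1.259],[.6146,-.2275,.0851],[.328,.945,0],[.945,-.328,.002]),
([0.429,0.785,-0.277,1.51,0.252,0.88,1.306],[.6143,-.2266,.2058],[.328,.945,.001],[.945,-.328,.001]),
([0.032,0.776,-0.238,1.981,0.395,0.432,1.074],[.522,.0138,.116],[-.005,1,.004],[1,.005,-.004]),
([-0.021,0.947,-0.123,1.992,0.459,0.227,1.026],[.5278,.0038,.0223],[.003,1,0],[1,-.003,.001]),
([0.118,0.619,-0.345,1.89,0.317,0.682,1.153],[.5282,.0041,.2187],[.003,1,0],[1,-.003,.004]),
([0.171,0.351,-0.424,1.31,0.142,1.514,1.329],[.5268,.0037,.5361],[.003,1,-.001],[1,-.003,-.004]),
([-0.218,0.394,0.301,0.653,-0.13,2.088,1.562],[.5158,.0026,.7313],[.003,1,-.002],[1,-.003,.019]),
([-0.214,0.389,0.291,0.652,-0.125,2.088,1.558],[.5143,.0023,.7338],[.004,1,-.002],[1,-.004,.024]),
([-0.239,0.343,0.284,0.849,-0.103,1.933,1.56],[.5155,.0026,.6962],[.001,1,.001],[1,-.001,.028])]
def fk(q,p,sg,chain=False):
    h,d1,a1,d2,a2,d3,a3,o=p
    z=lambda t:R.from_euler('z',t).as_matrix(); y=lambda t:R.from_euler('y',t).as_matrix()
    T=np.eye(3);x=np.array([0,0,h]);out=[]
    def st(M,v):
        nonlocal T,x
        T=T@M;x=x+T@np.array(v)
    st(z(sg[0]*q[0]),[0,0,0]);st(y(sg[1]*q[1]),[0,0,0])
    st(z(sg[2]*q[2]),[a1,0,d1]);st(y(sg[3]*q[3]),[-a1+a2*0,0,0]);
    st(z(sg[4]*q[4]),[a2,0,d2]);st(y(sg[5]*q[5]),[a3,0,0]);st(z(sg[6]*q[6]+o),[0,0,d3])
    return x,T
# columns as x,y,z
def mat(cx,cy):
    X=np.array([cx[0],cy[0],0]); # dummy
def rotm(rx_row0,rx_row1): pass
E
python3 - <<'E'
import sys;sys.path.insert(0,'.')
from kin import *
# tool x,y columns: for tool down: Rrow0=[c,s,..], row1=[s,-c,..]; lists above are x col (R[:,0]) and y col(R[:,1])
def res(p,sg):
    e=[]
    for q,t,cx,cy in S:
        x,T=fk(q,p,sg);e+=list(x-t);e+=list(.3*(T[:,0]-cx));e+=list(.3*(T[:,1]-cy))
    return np.array(e)
best=[]
for s in itertools.product([1,-1],[1],[1,-1],[1],[1,-1],[1],[1,-1]):
  for o in [0,np.pi/2,np.pi,-np.pi/2]:
    f=least_squares(res,[.3,.3,0.02,.35,0.02,.2,0.05,o],args=(s,))
    best.append((f.cost,s,f.x))
best.sort(key=lambda b:b[0])
for b in best[:4]: print(b[0],b[1],b[2].round(4))
print(res(best[0][2],best[0][1]).reshape(-1,9).round(3))
E
```

```text
0.00603771210105266 (-1, 1, -1, 1, -1, 1, -1) [0.7722 0.6118 0.0595 0.3285 0.0701 0.7452 0.0677 3.1416]
0.006037712101052663 (-1, 1, -1, 1, -1, 1, -1) [0.7722 0.6118 0.0595 0.3285 0.0701 0.7452 0.0677 3.1416]
0.0060377121010528325 (-1, 1, -1, 1, -1, 1, -1) [ 0.7722  0.6118  0.0595  0.3285  0.0701  0.7452  0.0677 -3.1416]
0.13072584274059335 (-1, 1, -1, 1, 1, 1, -1) [ 3.400e-03  5.435e-01 -5.980e-02  3.542e-01 -5.200e-02 -2.340e-02
 -6.000e-02 -3.485e+00]
[[-0.029 -0.003 -0.    -0.     0.    -0.001  0.     0.     0.   ]
 [-0.008  0.015  0.016  0.    -0.     0.    -0.    -0.    -0.   ]
 [ 0.     0.016 -0.004  0.    -0.    -0.    -0.    -0.     0.   ]
 [-0.     0.014 -0.005  0.    -0.     0.    -0.    -0.    -0.   ]
 [-0.001  0.011 -0.014 -0.    -0.     0.    -0.     0.     0.   ]
 [ 0.001  0.018 -0.005 -0.     0.     0.     0.     0.     0.   ]
 [ 0.004 -0.004  0.002 -0.    -0.    -0.    -0.     0.     0.   ]
 [ 0.01  -0.013 -0.01   0.    -0.     0.    -0.    -0.     0.   ]
 [ 0.001  0.004  0.011 -0.    -0.     0.    -0.     0.    -0.   ]
 [-0.014  0.029  0.016  0.    -0.     0.    -0.    -0.     0.   ]
 [ 0.003  0.05  -0.004  0.    -0.    -0.    -0.    -0.    -0.   ]
 [ 0.005  0.05  -0.004  0.    -0.     0.    -0.    -0.    -0.   ]
 [ 0.001  0.052  0.001 -0.    -0.     0.    -0.     0.    -0.   ]]
```

```bash
cat >> kin.py <<'E'
SG=(-1,1,-1,1,-1,1,-1)
AX='zyzyzyz'
def rots(q):
    T=np.eye(3);L=[T]
    for i in range(7):
        T=T@R.from_euler(AX[i],SG[i]*q[i]).as_matrix();L.append(T)
    L[-1]=T@R.from_euler('z',np.pi).as_matrix()
    return L
def fitv(reg=1e-6):
    A=[];b=[]
    for q,t,_,_ in S:
        L=rots(q);A.append(np.hstack(L));b.append(t)
    A=np.vstack(A);b=np.hstack(b)
    v0=np.zeros(24)
    v=np.linalg.lstsq(np.vstack([A,np.sqrt(reg)*np.eye(24)]),np.r_[b,np.zeros(24)],rcond=None)[0]
    return v.reshape(8,3),(A@v-b).reshape(-1,3)
E
python3 - <<'E'
from kin import *
for reg in [1e-3,1e-4,1e-5,1e-6]:
    v,e=fitv(reg);print(reg,np.abs(e).max().round(5));print(v.round(3))
E
```

```text
0.001 0.0018
[[-0.001  0.005  0.029]
 [ 0.001 -0.017  0.029]
 [-0.002 -0.017  0.28 ]
 [ 0.002 -0.017  0.28 ]
 [-0.003 -0.017  0.171]
 [-0.003  0.012  0.171]
 [-0.005  0.012  0.014]
 [-0.006  0.004  0.014]]
0.0001 0.00093
[[-0.     0.003  0.108]
 [ 0.001 -0.013  0.108]
 [-0.002 -0.013  0.281]
 [ 0.001 -0.016  0.281]
 [-0.001 -0.016  0.172]
 [-0.002  0.006  0.172]
 [-0.002  0.006  0.093]
 [-0.003  0.002  0.093]]
1e-05 0.0005
[[ 0.     0.001  0.167]
 [-0.    -0.01   0.167]
 [-0.001 -0.01   0.282]
 [ 0.001 -0.014  0.282]
 [-0.001 -0.014  0.172]
 [ 0.     0.001  0.172]
 [-0.001  0.001  0.152]
 [-0.001  0.     0.152]]
1e-06 0.00048
[[ 0.     0.     0.178]
 [-0.    -0.01   0.178]
 [-0.001 -0.01   0.282]
 [ 0.    -0.014  0.282]
 [-0.001 -0.014  0.172]
 [ 0.001  0.     0.172]
 [-0.     0.     0.162]
 [-0.    -0.     0.162]]
```

```bash
cat >> kin.py <<'E'
V,_=fitv(1e-6)
LO=np.array([-3.01,-.46,-1.47,.13,-1,.04,-2.66]);HI=np.array([3.01,2.08,1.51,2.56,4.14,2.09,2.66])
def FK(q):
    L=rots(q);return sum(L[i]@V[i] for i in range(8)),L[-1]
def ik(q0,pt,Rt,w,n=200,damp=1e-3,maxdq=None):
    q=np.array(q0,float)
    f=lambda q:np.r_[(lambda x,T:np.r_[x-pt,w*(R.from_matrix(T@Rt.T).as_rotvec())])(*FK(q)),1e-3*(q-q0)]
    s=least_squares(f,np.clip(q,LO+1e-4,HI-1e-4),bounds=(LO,HI),max_nfev=n)
    return s.x
def tilt(T): return T[:,2].round(3)
E
python3 - <<'E'
from kin import *
q0=S[9][0]; x0,T0=FK(q0)
Rt=np.array([[0,1,0],[1,0,0],[0,0,-1.]])
for w in [.1,.2,.3,.5,1,2,5]:
    q=ik(q0,np.array([.5268,.0037,.856]),Rt,w);x,T=FK(q);print(w,x.round(3),tilt(T),q.round(2))
print(S[11])
E
```

```text
0.1 [0.523 0.004 0.846] [ 0.34   0.003 -0.94 ] [-0.23  0.35  0.4   0.37 -0.21  2.09  1.56]
0.2 [0.516 0.004 0.824] [ 0.274  0.003 -0.962] [-0.24  0.35  0.38  0.44 -0.18  2.09  1.56]
0.3 [0.508 0.004 0.803] [ 0.208  0.002 -0.978] [-0.25  0.34  0.36  0.52 -0.16  2.09  1.56]
0.5 [0.499 0.003 0.773] [ 0.117  0.001 -0.993] [-0.25  0.34  0.34  0.61 -0.14  2.09  1.56]
1 [0.49  0.003 0.749] [ 0.038  0.    -0.999] [-0.25  0.34  0.32  0.69 -0.12  2.09  1.56]
2 [0.486 0.003 0.74 ] [ 0.01  0.   -1.  ] [-0.25  0.34  0.32  0.71 -0.12  2.09  1.56]
5 [0.485 0.003 0.737] [ 0.002  0.    -1.   ] [-0.25  0.34  0.32  0.72 -0.12  2.09  1.56]
([-0.214, 0.389, 0.291, 0.652, -0.125, 2.088, 1.558], [0.5143, 0.0023, 0.7338], [0.004, 1, -0.002], [1, -0.004, 0.024])
```

```bash
cat > srch.py <<'E'
from kin import *
rng=np.random.default_rng(0)
def mk(yaw): # tool-down with tool x at yaw
    c,s=np.cos(yaw),np.sin(yaw);return np.array([[c,s,0],[s,-c,0],[0,0,-1.]])
az=np.radians(98.5);u=np.array([np.cos(az),np.sin(az),0]);v=np.array([-u[1],u[0],0])
seed=np.array([-1.6,.4,-.2,1.2,.1,1.5,.1])
w=1.
for rad,z in [(.5,.7),(.5,.4),(.7,.5),(.8,.3),(.45,.2)]:
  for yo in [0,90]:
    Rt=mk(az+np.radians(yo)); q=ik(seed,rad*u+[0,0,z],Rt,w); x,T=FK(q)
    print("start",rad,z,yo,x.round(3),q.round(2))
    best=[]
    cands=[(d*.33,t) for d in (u,-u,[0,0,1],[0,0,-1],v,-v,(u+[0,0,1])/1.41,(u-[0,0,1])/1.41) for t in (0,57,-57)]+[(np.zeros(3),57),(np.zeros(3),-57)]
    for d,t in cands:
        q2=ik(q,x+np.array(d),T@R.from_euler('z',np.radians(t)).as_matrix(),w,n=60);x2,T2=FK(q2)
        best.append((np.hypot(*T2[:2,2]),T2[:,2]@u,T2[:,2]@v,np.array(d).round(2),t,x2.round(2)))
    best.sort(key=lambda b:-b[0])
    for b in best[:4]:print("   tilt %.3f u %.3f v %.3f"%b[:3],b[3:])
E
time python3 srch.py
```

```text
start 0.5 0.7 0 [-0.074  0.495  0.7  ] [-1.72  0.33 -0.17  0.84  0.06  1.98 -0.14]Traceback (most recent call last):
  File "srch.py", line 13, in <module>
    cands=[(d*.33,t) for d in (u,-u,[0,0,1],[0,0,-1],v,-v,(u+[0,0,1])/1.41,(u-[0,0,1])/1.41) for t in (0,57,-57)]+[(np.zeros(3),57),(np.zeros(3),-57)]
            ~^~~~
TypeError: can't multiply sequence by non-int of type 'float'

real	0m1.020s
user	0m1.497s
sys	0m0.087s
```

```bash
sed -i 's/(d\*.33,t)/(np.array(d)*.33,t)/' srch.py; time python3 srch.py
```

```text
start 0.5 0.7 0 [-0.074  0.495  0.7  ] [-1.72  0.33 -0.17  0.84  0.06  1.98 -0.14]
   tilt 0.085 u 0.085 v 0.000 (array([0.  , 0.  , 0.33]), 57, array([-0.07,  0.44,  0.78]))
   tilt 0.085 u 0.085 v 0.000 (array([0.  , 0.  , 0.33]), 0, array([-0.07,  0.44,  0.78]))
   tilt 0.085 u 0.085 v 0.000 (array([0.  , 0.  , 0.33]), -57, array([-0.07,  0.44,  0.78]))
   tilt 0.085 u 0.085 v 0.000 (array([-0.03,  0.23,  0.23]), 57, array([-0.09,  0.6 ,  0.71]))
start 0.5 0.7 90 [-0.074  0.495  0.7  ] [-1.57  0.35 -0.48  0.83  0.17  2.    1.34]
   tilt 0.085 u 0.085 v 0.000 (array([0.  , 0.  , 0.33]), -57, array([-0.07,  0.44,  0.78]))
   tilt 0.085 u 0.085 v 0.000 (array([0.  , 0.  , 0.33]), 0, array([-0.07,  0.44,  0.78]))
   tilt 0.085 u 0.085 v 0.000 (array([0.  , 0.  , 0.33]), 57, array([-0.07,  0.44,  0.78]))
   tilt 0.085 u 0.085 v 0.000 (array([-0.03,  0.23,  0.23]), -57, array([-0.09,  0.6 ,  0.71]))
start 0.5 0.4 0 [-0.074  0.495  0.4  ] [-1.68  0.35 -0.19  1.7   0.07  1.09 -0.17]
   tilt 0.014 u 0.014 v 0.000 (array([-0.03,  0.23,  0.23]), -57, array([-0.1,  0.7,  0.6]))
   tilt 0.014 
[... 2863 characters left out ...]
0.022 u -0.022 v -0.000 (array([ 0.05, -0.33, -0.  ]), 0, array([-0.03,  0.19,  0.29]))
   tilt 0.022 u -0.022 v -0.000 (array([ 0.05, -0.33, -0.  ]), -57, array([-0.03,  0.19,  0.29]))
start 0.45 0.2 90 [-0.067  0.445  0.2  ] [-1.42  0.61 -0.63  2.11  0.63  0.61  0.79]
   tilt 0.022 u -0.022 v -0.000 (array([ 0.05, -0.33, -0.  ]), -57, array([-0.03,  0.19,  0.29]))
   tilt 0.022 u -0.022 v -0.000 (array([ 0.05, -0.33, -0.  ]), 0, array([-0.03,  0.19,  0.29]))
   tilt 0.022 u -0.022 v -0.000 (array([ 0.05, -0.33, -0.  ]), 57, array([-0.03,  0.19,  0.29]))
   tilt 0.000 u -0.000 v 0.000 (array([ 0.  ,  0.  , -0.33]), 57, array([-0.07,  0.45, -0.13]))
real	0m31.269s
user	0m31.773s
sys	0m0.112s
```

```bash
cat > geo.py <<'E'
from kin import *
def rest(c,yaw):
    a=np.radians(yaw);u=np.array([np.cos(a),np.sin(a),0]);z=np.array([0,0,1.])
    d=(u-z)/2**.5;n=(u+z)/2**.5;V_=np.array([c[0],c[1],.07])
    return dict(u=u,d=d,n=n,V=V_,C=V_-.04*d+.022*n,y=np.cross(z,u))
A=rest((.5365,.234),98.5);B=rest((.6064,-.2256),70.2)
ts=np.cross(A['n'],B['n']);ts/=np.linalg.norm(ts)
if ts[2]>0: ts=-ts
def frame(x,zz): return np.c_[x,np.cross(zz,x),zz]
if __name__=="__main__":
    print("tool z*",ts.round(4),"az",np.degrees(np.arctan2(ts[1],ts[0])),"tilt",np.degrees(np.arccos(-ts[2])))
    for s in (1,-1):
        Ra=frame(s*A['n'],ts);Rb=frame(-s*B['n'],ts)
        turn=np.degrees((R.from_matrix(Ra.T@Rb)).as_rotvec());print("s",s,"turn a->b",turn.round(1))
        for nm,C,Rt in (("a",A['C'],Ra),("b",B['C'],Rb)):
            rng=np.random.default_rng(1);sols=[]
            for k in range(25):
                q0=rng.uniform(LO,HI);t=C+.008*ts
                for w in (.3,):
                    q=ik(q0,t,Rt,w,n=100);x,T=FK(q)
                    if np.linalg.norm(x-t)<2e-3 and np.linalg.norm(R.from_matrix(T@Rt.T).as_rotvec())<.01: sols.append(q.round(2))
            print(nm,len(sols))
            for q in sols[:8]:print("   ",q)
E
python3 geo.py
```

```text
tool z* [ 0.0707  0.7144 -0.6961] az 84.35000000000001 tilt 45.882523700988614
s 1 turn a->b [  -0.    -0.  -160.1]
a 13
    [ 0.44  1.15 -0.93  2.    0.28  0.1   1.36]
    [ 0.5   1.22 -1.07  2.    1.03  0.2   0.64]
    [ 0.43  1.15 -0.92  2.    0.14  0.1   1.49]
    [ 0.4   1.12 -0.85  2.   -0.52  0.1   2.15]
    [ 0.46  1.17 -0.96  2.    0.56  0.12  1.09]
    [ 0.61  1.48 -1.47  1.99  1.42  0.65  0.33]
    [ 0.49  1.21 -1.04  2.    0.94  0.17  0.72]
    [ 0.46  1.18 -0.98  2.    0.71  0.13  0.94]
b 9
    [ 0.52  1.15  0.21  1.29 -0.87  1.37 -0.71]
    [ 0.91  1.22 -0.72  1.26 -0.06  1.13 -1.31]
    [ 1.09  1.47 -1.38  1.24  0.6   1.3  -1.8 ]
    [ 0.61  1.14  0.01  1.28 -0.72  1.28 -0.82]
    [ 0.86  1.19 -0.57  1.26 -0.21  1.14 -1.2 ]
    [ 0.8   1.16 -0.42  1.26 -0.35  1.16 -1.09]
    [ 0.97  1.27 -0.87  1.25  0.09  1.14 -1.43]
    [ 0.58  1.14  0.07  1.28 -0.76  1.31 -0.78]
s -1 turn a->b [  -0.     0.  -160.1]
a 9
    [ 0.48  1.2  -1.01  2.    0.86  0.15 -2.35]
    [ 0.53  1.28 -1.16  2.    1.2   0.29 -2.66]
    [ 0.37  1.09 -0.78  2.01 -1.    0.15 -0.52]
    [ 0.38  1.1  -0.81  2.01 -0.85  0.12 -0.67]
    [ 0.43  1.15 -0.91  2.    0.12  0.09 -1.62]
    [ 0.45  1.17 -0.95  2.    0.47  0.11 -1.97]
    [ 0.43  1.14 -0.9   2.   -0.06  0.09 -1.44]
    [ 0.46  1.17 -0.96  2.    0.57  0.11 -2.06]
b 13
    [ 1.03  1.35 -1.08  1.25  0.31  1.19  1.55]
    [ 1.09  1.51 -1.46  1.24  0.68  1.34  1.29]
    [ 0.91  1.22 -0.7   1.26 -0.08  1.13  1.85]
    [ 0.77  1.16 -0.35  1.27 -0.42  1.17  2.1 ]
    [ 0.91  1.23 -0.72  1.25 -0.06  1.13  1.83]
    [ 1.1   1.51 -1.47  1.24  0.69  1.35  1.29]
    [ 1.07  1.42 -1.27  1.24  0.5   1.25  1.41]
    [ 1.1   1.51 -1.47  1.24  0.69  1.35  1.28]
```

```bash
cat > sim1.py <<'E'
from geo import *
az=np.arctan2(ts[1],ts[0]);u=np.array([np.cos(az),np.sin(az),0]);z=np.array([0,0,1.])
T0=np.c_[u,np.cross([0,0,-1],u),[0,0,-1]]
for r0,z0 in [(.52,.68),(.7,.5),(.8,.35)]:
  for nm,dirs in [("out",u),("up",z),("outup",(u+z)/2**.5),("outup2",(.5*u+z)/1.12),("-toolz",None),("toolx",0)]:
    q=ik(np.array([-1.6,.4,-.2,1.2,.1,1.5,.0]),r0*u+[0,0,z0],T0,1.)
    L=[]
    for k in range(14):
        x,T=FK(q);dd=-T[:,2] if dirs is None else (T[:,0] if isinstance(dirs,int) else dirs)
        q=ik(q,x+.3*dd,T,1.,n=80);x,T=FK(q);L.append(round(np.degrees(np.arccos(-T[2,2])),1))
        if L[-1]>45: break
    print(r0,z0,nm,L,x.round(2),T[:,2].round(2),q.round(2))
E
python3 sim1.py; python3 - <<'E'
from h import *
st();go([.42,.36,.67]);go([.05,.52,.67])
E
```

```text
0.52 0.68 out [np.float64(2.3), np.float64(6.2), np.float64(10.6), np.float64(15.4), np.float64(20.2), np.float64(25.0), np.float64(29.6), np.float64(34.1), np.float64(38.3), np.float64(42.3), np.float64(45.9)] [0.11 1.14 0.14] [ 0.07  0.72 -0.7 ] [-1.55  1.56  0.96  0.13 -1.    0.7   0.04]
0.52 0.68 up [np.float64(4.2), np.float64(9.2), np.float64(14.3), np.float64(19.5), np.float64(24.6), np.float64(29.8), np.float64(35.0), np.float64(40.0), np.float64(44.9), np.float64(49.7)] [0.04 0.34 1.05] [ 0.07  0.76 -0.65] [-2.45  0.06  1.27  0.16 -0.31  2.09 -0.02]
0.52 0.68 outup [np.float64(4.2), np.float64(9.1), np.float64(13.4), np.float64(17.9), np.float64(22.5), np.float64(27.3), np.float64(32.2), np.float64(37.2), np.float64(42.2), np.float64(47.3)] [0.09 0.86 0.79] [ 0.07  0.73 -0.68] [-1.58  0.76  1.08  0.13 -1.    1.48  0.03]
0.52 0.68 outup2 [np.float64(4.5), np.float64(9.6), np.float64(14.6), np.float64(19.6), np.float64(24.3), np.float64(28.7), np.float64(33.2), np.float64(37.8), np.float64(42.6), np.float64(47.4)] [0.06 0.63 0.95] [ 0.07  0.73 -0.68] [-1.65  0.45  1.1   0.13 -
[... 3575 characters left out ...]
[0.03 0.05 0.98] [ 0.07  0.75 -0.65] [-1.26 -0.46  0.09  0.67 -0.22  2.09  0.11]
0.8 0.35 toolx [np.float64(3.9), np.float64(8.8), np.float64(13.9), np.float64(18.9), np.float64(23.8), np.float64(28.7), np.float64(33.5), np.float64(38.3), np.float64(43.0), np.float64(47.7)] [0.1  1.02 0.59] [ 0.07  0.74 -0.67] [-1.56  1.05  1.03  0.13 -1.    1.19  0.03]
t 8.97 pos [0.5155 0.0026 0.6962] R
 [[ 0.001  1.     0.028]
 [ 1.    -0.001  0.001]
 [ 0.001  0.028 -1.   ]] F [-0.3 -0.3  0.4] op 1.002 q [-0.239  0.343  0.284  0.849 -0.103  1.933  1.56 ]
-> [0.42, 0.36, 0.67] delta [35.72 -9.66  2.37] turn 0 rows 9.0 n_turn 0.0
-> [0.05, 0.52, 0.67] delta [ 51.68 -46.66   1.35] turn 0 rows 17.0 n_turn 0.0
```

Emit:
{"name": "send_rows", "arguments": {
  "series": [
    {"delta_pos": [3.9,-0.6,0],"turn": 0,"jaw": 0},
    {"delta_pos": [7.8,-1.4,0],"turn": 0,"jaw": 0},
    {"delta_pos": [11.8,-2.4,0],"turn": 0,"jaw": 0},
    {"delta_pos": [15.7,-3.8,0],"turn": 0,"jaw": 0},
    {"delta_pos": [19.5,-5.4,0],"turn": 0,"jaw": 0},
    {"delta_pos": [23.1,-7.4,0],"turn": 0,"jaw": 0},
    {"delta_pos": [26.5,-9.8,0],"turn": 0,"jaw": 0},
    {"delta_pos": [29.7,-12.4,0],"turn": 0,"jaw": 0}
  ]
}}

```text
clock: 9.63
tool_pos: [0.3918, 0.3025, 0.6952]
eef_rot: [0.708, 0.706, 0.014, 0.009]
contact_force: [0.9, 0.5, -1.0]
opening: 1.002
```

Emit:
{"name": "send_rows", "arguments": {
  "series": [
    {"delta_pos": [3,-2.9,0],"turn": 0,"jaw": 0},
    {"delta_pos": [5.9,-5.8,0],"turn": 0,"jaw": 0},
    {"delta_pos": [8.5,-9,0],"turn": 0,"jaw": 0},
    {"delta_pos": [10.9,-12.4,0],"turn": 0,"jaw": 0},
    {"delta_pos": [13,-16,0],"turn": 0,"jaw": 0},
    {"delta_pos": [14.9,-19.7,0],"turn": 0,"jaw": 0},
    {"delta_pos": [16.5,-23.5,0],"turn": 0,"jaw": 0},
    {"delta_pos": [17.8,-27.4,0],"turn": 0,"jaw": 0}
  ]
}}

```text
clock: 10.3
tool_pos: [0.1165, 0.481, 0.6883]
eef_rot: [0.708, 0.706, 0.013, 0.006]
contact_force: [0.6, 1.0, 0.7]
opening: 0.999
```

```bash
python3 - <<'E'
from h import *
st();go([.05,.51,.69])
E
```

```text
t 10.3 pos [0.1165 0.481  0.6883] R
 [[ 0.003  1.     0.027]
 [ 1.    -0.003  0.009]
 [ 0.009  0.027 -1.   ]] F [0.6 1.  0.7] op 0.999 q [-1.475  0.295  0.056  0.931  0.01   1.903  0.15 ]
-> [0.05, 0.51, 0.69] delta [ 2.88 -6.65 -0.33] turn 0 rows 2.0 n_turn 0.0
```

Emit:
{"name": "send_rows", "arguments": {
  "series": [
    {"delta_pos": [1,-3,-2],"turn": 0,"jaw": 0},
    {"delta_pos": [2,-6,-4],"turn": 0,"jaw": 0},
    {"delta_pos": [2,-8,-7],"turn": 0,"jaw": 0},
    {"delta_pos": [2,-8,-11],"turn": 0,"jaw": 0},
    {"delta_pos": [2,-8,-15],"turn": 0,"jaw": 0},
    {"delta_pos": [2,-8,-19],"turn": 0,"jaw": 0},
    {"delta_pos": [2,-8,-23],"turn": 0,"jaw": 0},
    {"delta_pos": [2,-8,-27],"turn": 0,"jaw": 0}
  ]
}}

```text
clock: 10.97
tool_pos: [0.0339, 0.4631, 0.7575]
eef_rot: [0.708, 0.706, 0.024, -0.003]
contact_force: [0.4, -0.3, 0.3]
opening: 1.0
```

Emit:
{"name": "send_rows", "arguments": {
  "series": [
    {"delta_pos": [0,0,-4],"turn": 0,"jaw": 0},
    {"delta_pos": [0,0,-8],"turn": 0,"jaw": 0},
    {"delta_pos": [0,0,-12],"turn": 0,"jaw": 0},
    {"delta_pos": [0,0,-16],"turn": 0,"jaw": 0},
    {"delta_pos": [0,0,-20],"turn": 0,"jaw": 0},
    {"delta_pos": [0,0,-24],"turn": 0,"jaw": 0},
    {"delta_pos": [0,0,-28],"turn": 0,"jaw": 0},
    {"delta_pos": [0,0,-32],"turn": 0,"jaw": 0}
  ]
}}

```text
clock: 11.63
tool_pos: [0.0287, 0.4205, 0.7799]
eef_rot: [0.707, 0.706, 0.038, -0.015]
contact_force: [0.2, -0.6, 1.2]
opening: 1.001
```

```bash
python3 - <<'E'
from h import *
st()
E
```

```text
t 11.63 pos [0.0287 0.4205 0.7799] R
 [[ 0.001  0.999  0.033]
 [ 0.997 -0.003  0.074]
 [ 0.074  0.032 -0.997]] F [ 0.2 -0.6  1.2] op 1.001 q [-1.965  0.211  0.546  0.791 -0.1    2.089  0.083]
```

Emit:
{"name": "send_rows", "arguments": {
  "series": [
    {"delta_pos": [0,0,-4.1],"turn": 0,"jaw": 0}
  ]
}}

```text
clock: 11.72
tool_pos: [0.0271, 0.4133, 0.7888]
eef_rot: [0.707, 0.706, 0.047, -0.022]
contact_force: [-0.9, 0.1, -0.5]
opening: 1.001
```

Emit:
{"name": "send_rows", "arguments": {
  "series": [
    {"delta_pos": [0,0,-4.1],"turn": 0,"jaw": 0}
  ]
}}

```text
clock: 11.8
tool_pos: [0.0264, 0.4039, 0.801]
eef_rot: [0.706, 0.705, 0.059, -0.032]
contact_force: [-0.3, 0.1, -0.3]
opening: 1.002
```

Emit:
{"name": "send_rows", "arguments": {
  "series": [
    {"delta_pos": [0,0,-30],"turn": 0,"jaw": 0}
  ]
}}

```text
clock: 11.88
tool_pos: [0.0255, 0.3943, 0.8123]
eef_rot: [0.705, 0.704, 0.07, -0.042]
contact_force: [-0.3, 0.3, 0.3]
opening: 0.999
```

Emit:
{"name": "send_rows", "arguments": {
  "series": [
    {"delta_pos": [0,0,-30],"turn": 0,"jaw": 0}
  ]
}}

```text
clock: 11.97
tool_pos: [0.0246, 0.3844, 0.8229]
eef_rot: [0.704, 0.704, 0.081, -0.051]
contact_force: [-1.1, -0.1, -0.1]
opening: 0.999
```

Emit:
{"name": "send_rows", "arguments": {
  "series": [
    {"delta_pos": [0,0,-30],"turn": 0,"jaw": 0}
  ]
}}

```text
clock: 12.05
tool_pos: [0.0235, 0.3742, 0.8332]
eef_rot: [0.703, 0.703, 0.091, -0.06]
contact_force: [-0.4, -1.3, 0.7]
opening: 1.002
```

Emit:
{"name": "send_rows", "arguments": {
  "series": [
    {"delta_pos": [0,0,-30],"turn": 0,"jaw": 0}
  ]
}}

```text
clock: 12.13
tool_pos: [0.0228, 0.3656, 0.8416]
eef_rot: [0.702, 0.702, 0.1, -0.068]
contact_force: [0.3, 0.0, 0.2]
opening: 1.001
```

Emit:
{"name": "send_rows", "arguments": {
  "series": [
    {"delta_pos": [0,0,-30],"turn": 0,"jaw": 0}
  ]
}}

```text
clock: 12.22
tool_pos: [0.0215, 0.3585, 0.848]
eef_rot: [0.701, 0.701, 0.108, -0.073]
contact_force: [-0.2, -0.2, 0.4]
opening: 1.0
```

Emit:
{"name": "send_rows", "arguments": {
  "series": [
    {"delta_pos": [0,0,-30],"turn": 0,"jaw": 0}
  ]
}}

```text
clock: 12.3
tool_pos: [0.0239, 0.3562, 0.8512]
eef_rot: [0.704, 0.697, 0.112, -0.076]
contact_force: [2.0, 1.6, -1.1]
opening: 1.001
```

Emit:
{"name": "send_rows", "arguments": {
  "series": [
    {"delta_pos": [0,0,-30],"turn": 0,"jaw": 0}
  ]
}}

```text
clock: 12.38
tool_pos: [0.0206, 0.353, 0.8583]
eef_rot: [0.698, 0.701, 0.119, -0.086]
contact_force: [-1.3, 1.1, -0.7]
opening: 1.002
```

Emit:
{"name": "send_rows", "arguments": {
  "series": [
    {"delta_pos": [0,0,-30],"turn": 0,"jaw": 0}
  ]
}}

```text
clock: 12.47
tool_pos: [0.0204, 0.349, 0.8634]
eef_rot: [0.695, 0.702, 0.124, -0.094]
contact_force: [-0.1, 0.4, -0.3]
opening: 0.998
```

```bash
python3 - <<'E'
from h import *
st()
E
```

```text
t 12.47 pos [0.0204 0.349  0.8634] R
 [[-0.016  0.999  0.04 ]
 [ 0.953  0.003  0.304]
 [ 0.304  0.043 -0.952]] F [-0.1  0.4 -0.3] op 0.998 q [-2.449  0.008  0.764  0.742  0.08   2.089 -0.055]
```

Emit:
{"name": "send_rows", "arguments": {
  "series": [
    {"delta_pos": [15,0,-26],"turn": 0,"jaw": 0}
  ]
}}

```text
clock: 12.55
tool_pos: [0.0133, 0.3542, 0.8649]
eef_rot: [0.684, 0.712, 0.12, -0.1]
contact_force: [-2.6, 2.9, -1.8]
opening: 1.003
```

Emit:
{"name": "send_rows", "arguments": {
  "series": [
    {"delta_pos": [15,0,-26],"turn": 0,"jaw": 0}
  ]
}}

```text
clock: 12.63
tool_pos: [0.0221, 0.3609, 0.8695]
eef_rot: [0.694, 0.702, 0.126, -0.102]
contact_force: [1.4, 0.5, -1.4]
opening: 1.001
```

Emit:
{"name": "send_rows", "arguments": {
  "series": [
    {"delta_pos": [15,0,-26],"turn": 0,"jaw": 0}
  ]
}}

```text
clock: 12.72
tool_pos: [0.0244, 0.367, 0.8797]
eef_rot: [0.697, 0.695, 0.139, -0.11]
contact_force: [0.2, -0.7, 1.0]
opening: 1.002
```

Emit:
{"name": "send_rows", "arguments": {
  "series": [
    {"delta_pos": [15,0,-26],"turn": 0,"jaw": 0}
  ]
}}

```text
clock: 12.8
tool_pos: [0.0214, 0.3731, 0.8889]
eef_rot: [0.694, 0.694, 0.15, -0.119]
contact_force: [-0.3, -0.1, -0.2]
opening: 0.998
```

```bash
python3 - <<'E'
from h import *
st()
E
```

```text
t 12.8 pos [0.0214 0.3731 0.8889] R
 [[-0.008  0.999  0.043]
 [ 0.928 -0.008  0.374]
 [ 0.374  0.043 -0.927]] F [-0.3 -0.1 -0.2] op 0.998 q [-2.479  0.09   1.053  0.619 -0.095  2.089  0.064]
```

Emit:
{"name": "send_rows", "arguments": {
  "series": [
    {"delta_pos": [16,0,-25],"turn": 0,"jaw": 0}
  ]
}}

```text
clock: 12.88
tool_pos: [0.0197, 0.3787, 0.8983]
eef_rot: [0.691, 0.693, 0.161, -0.129]
contact_force: [-0.6, 0.1, -0.4]
opening: 1.0
```

Emit:
{"name": "send_rows", "arguments": {
  "series": [
    {"delta_pos": [16,0,-25],"turn": 0,"jaw": 0}
  ]
}}

```text
clock: 12.97
tool_pos: [0.0184, 0.3829, 0.9076]
eef_rot: [0.689, 0.691, 0.171, -0.138]
contact_force: [0.2, -0.2, -0.5]
opening: 0.998
```

Emit:
{"name": "send_rows", "arguments": {
  "series": [
    {"delta_pos": [16,0,-25],"turn": 0,"jaw": 0}
  ]
}}

```text
clock: 13.05
tool_pos: [0.0171, 0.3856, 0.917]
eef_rot: [0.687, 0.688, 0.182, -0.148]
contact_force: [-0.9, 0.8, -0.7]
opening: 0.999
```

Emit:
{"name": "send_rows", "arguments": {
  "series": [
    {"delta_pos": [16,0,-25],"turn": 0,"jaw": 0}
  ]
}}

```text
clock: 13.13
tool_pos: [0.0157, 0.387, 0.9265]
eef_rot: [0.684, 0.686, 0.192, -0.157]
contact_force: [-0.1, -0.2, 0.5]
opening: 1.002
```

Emit:
{"name": "send_rows", "arguments": {
  "series": [
    {"delta_pos": [16,0,-25],"turn": 0,"jaw": 0}
  ]
}}

```text
clock: 13.22
tool_pos: [0.0142, 0.387, 0.936]
eef_rot: [0.681, 0.683, 0.203, -0.166]
contact_force: [0.1, 0.4, -0.2]
opening: 0.998
```

Emit:
{"name": "send_rows", "arguments": {
  "series": [
    {"delta_pos": [16,0,-25],"turn": 0,"jaw": 0}
  ]
}}

```text
clock: 13.3
tool_pos: [0.0127, 0.3859, 0.9456]
eef_rot: [0.678, 0.681, 0.213, -0.176]
contact_force: [-1.4, -1.0, 0.4]
opening: 1.003
```

```bash
python3 - <<'E'
from h import *
st()
E
```

```text
t 13.3 pos [0.0127 0.3859 0.9456] R
 [[-0.018  0.999  0.05 ]
 [ 0.849 -0.011  0.528]
 [ 0.528  0.052 -0.847]] F [-1.4 -1.   0.4] op 1.003 q [-2.317  0.116  0.927  0.416 -0.142  2.089  0.048]
```

Emit:
{"name": "send_rows", "arguments": {
  "series": [
    {"delta_pos": [18,1,-24],"turn": 0,"jaw": 0}
  ]
}}

```text
clock: 13.38
tool_pos: [0.0124, 0.3863, 0.9551]
eef_rot: [0.675, 0.678, 0.223, -0.185]
contact_force: [0.8, 0.4, 0.7]
opening: 1.0
```

Emit:
{"name": "send_rows", "arguments": {
  "series": [
    {"delta_pos": [18,1,-24],"turn": 0,"jaw": 0}
  ]
}}

```text
clock: 13.47
tool_pos: [0.0121, 0.3859, 0.9643]
eef_rot: [0.672, 0.675, 0.233, -0.194]
contact_force: [0.1, 1.0, -0.1]
opening: 1.001
```

Emit:
{"name": "send_rows", "arguments": {
  "series": [
    {"delta_pos": [18,1,-24],"turn": 0,"jaw": 0}
  ]
}}

```text
clock: 13.55
tool_pos: [0.0118, 0.3842, 0.9735]
eef_rot: [0.669, 0.672, 0.243, -0.203]
contact_force: [-0.4, 0.4, 0.1]
opening: 1.003
```

Emit:
{"name": "send_rows", "arguments": {
  "series": [
    {"delta_pos": [18,1,-24],"turn": 0,"jaw": 0}
  ]
}}

```text
clock: 13.63
tool_pos: [0.0115, 0.3813, 0.9827]
eef_rot: [0.666, 0.669, 0.253, -0.212]
contact_force: [0.6, 0.5, -0.5]
opening: 0.998
```

Emit:
{"name": "send_rows", "arguments": {
  "series": [
    {"delta_pos": [18,1,-24],"turn": 0,"jaw": 0}
  ]
}}

```text
clock: 13.72
tool_pos: [0.0111, 0.3772, 0.9919]
eef_rot: [0.662, 0.666, 0.263, -0.221]
contact_force: [0.1, 0.3, 0.3]
opening: 1.006
```

Emit:
{"name": "send_rows", "arguments": {
  "series": [
    {"delta_pos": [18,1,-24],"turn": 0,"jaw": 0}
  ]
}}

```text
clock: 13.8
tool_pos: [0.0106, 0.3722, 1.001]
eef_rot: [0.659, 0.663, 0.273, -0.23]
contact_force: [-0.0, -0.4, -0.5]
opening: 1.0
```

```bash
python3 - <<'E'
from h import *
st()
E
```

```text
t 13.8 pos [0.0106 0.3722 1.001 ] R
 [[-0.027  0.998  0.055]
 [ 0.748 -0.017  0.664]
 [ 0.664  0.059 -0.746]] F [-0.  -0.4 -0.5] op 1.0 q [-2.313  0.113  0.998  0.249 -0.213  2.089  0.046]
```

Emit:
{"name": "send_rows", "arguments": {
  "series": [
    {"delta_pos": [18,1,-24],"turn": 0,"jaw": 0}
  ]
}}

```text
clock: 13.88
tool_pos: [0.0102, 0.3662, 1.0101]
eef_rot: [0.655, 0.659, 0.282, -0.238]
contact_force: [0.7, -0.3, 0.3]
opening: 1.002
```

Emit:
{"name": "send_rows", "arguments": {
  "series": [
    {"delta_pos": [18,1,-24],"turn": 0,"jaw": 0}
  ]
}}

```text
clock: 13.97
tool_pos: [0.0097, 0.3593, 1.019]
eef_rot: [0.651, 0.656, 0.292, -0.247]
contact_force: [0.1, -0.4, 0.0]
opening: 1.004
```

```bash
python3 - <<'E'
from h import *
cv2.imwrite("pics/top2.png",vision.snapshot("top"))
cv2.imwrite("pics/scene2.png",vision.snapshot("scene"))
im,c,s=wsnap("pics/wrist6.png");np.save("w6.npy",c,allow_pickle=True)
st()
E
```

```text
drift [-0.0004  0.0008 -0.0009]
t 14.12 pos [0.0099 0.3592 1.0189] R
 [[-0.03   0.998  0.056]
 [ 0.71  -0.018  0.704]
 [ 0.703  0.06  -0.708]] F [-0.3  0.7  0.2] op 1.0 q [-2.388  0.101  1.095  0.209 -0.233  2.089  0.044]
```

View pics/top2.png

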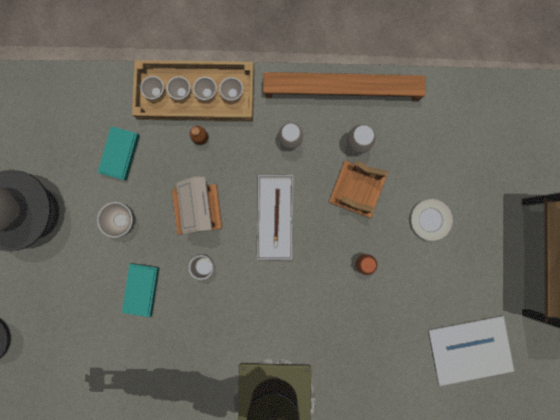

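View pics/scene2.png

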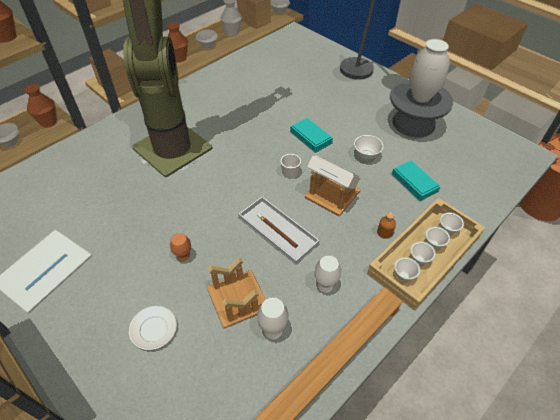

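```bash
python3 - <<'E'
import cv2
t=cv2.imread("pics/top2.png");s=cv2.imread("pics/scene2.png")
cv2.imwrite("pics/ca.png",cv2.resize(t[165:245,160:230],None,fx=7,fy=7,interpolation=cv2.INTER_CUBIC))
cv2.imwrite("pics/cb.png",cv2.resize(s[145:220,295:370],None,fx=8,fy=8,interpolation=cv2.INTER_CUBIC))
cv2.imwrite("pics/cc.png",cv2.resize(t[150:230,320:395],None,fx=7,fy=7,interpolation=cv2.INTER_CUBIC))
E
```

```text
(no output)
```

View pics/ca.png

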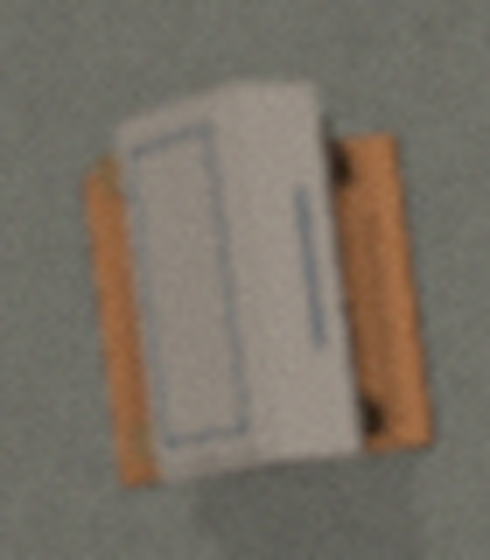

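View pics/cb.png

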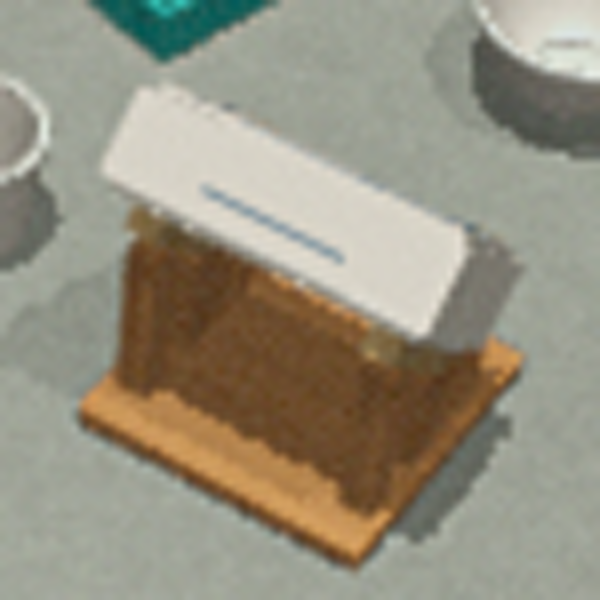

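View pics/cc.png

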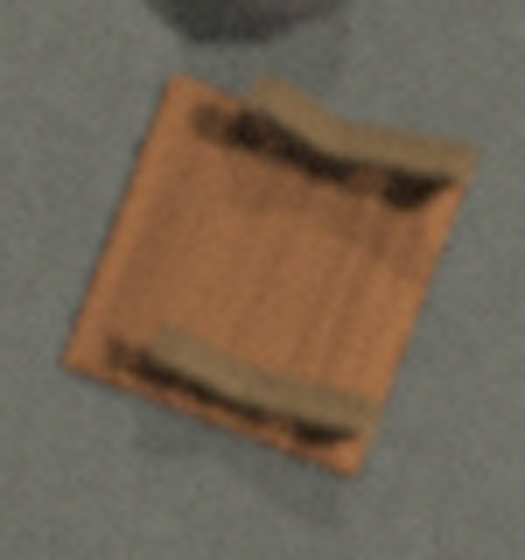

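```bash
cat > fit.py <<'E'
from h import *
from scipy.optimize import least_squares
ct=vision.camera_params("top");cs=vision.camera_params("scene")
def rp(p,P):
    cx,cy,a=p[:3];c,s=np.cos(a),np.sin(a);P=np.array(P)
    return np.c_[cx+c*P[:,0]-s*P[:,1],cy+s*P[:,0]+c*P[:,1],P[:,2]]
k=2**-.5
def box(a,n,y): return [a*k*-1*-1+n*k if 0 else (a+n)*k, y, .07+(-a+n)*k]  # a along d, n along n
E
python3 - <<'E'
from fit import *
pl=[[.065,-.065,.012],[.065,.065,.012],[-.065,.065,.012],[-.065,-.065,.012]]
tp=np.array([[85,178],[122,487],[432,445],[396,133]])/7+[160,165]
tb=np.array([[320,85],[362,452],[118,128],[160,478]])/7+[160,165]
sb=np.array([[103,170],[430,340],[145,86],[468,235]])/8+[295,145]
sp=np.array([[80,412],[355,548],[522,355]])/8+[295,145]
def res(p):
    b=p[3]
    B=[box(-.08,.004,-.07+b),box(-.08,.004,.07+b),box(0,.04,-.07+b),box(0,.04,.07+b)]
    B2=[box(-.08,.004,.07+b),box(-.08,.004,-.07+b),box(-.08,.04,.07+b),box(-.08,.04,-.07+b)]
    P2=[[-.065,.065,.012],[-.065,-.065,.012],[.065,-.065,.012]]
    return np.r_[proj(rp(p,pl),ct)-tp, proj(rp(p,B),ct)-tb, proj(rp(p,B2),cs)-sb, proj(rp(p,P2),cs)-sp].ravel()
f=least_squares(res,[.5365,.234,np.radians(98.5),0],loss='soft_l1');print(f.x,np.degrees(f.x[2]));print(res(f.x).reshape(-1,2).round(1))
# rest_b: plate from top crop cc ; origin (320,150)
tq=np.array([[175,75],[65,365],[355,475]])/7+[320,150]
def resb(p): return (proj(rp(p,[[.065,-.065,.012],[.065,.065,.012],[-.065,.065,.012]]),ct)-tq).ravel()
g=least_squares(resb,[.606,-.2256,np.radians(70.2)]);print(g.x,np.degrees(g.x[2]),resb(g.x).round(1))
E
```

```text
[ 0.53823051  0.23503111  1.72693228 -0.00232748] 98.9459310427283
[[-0.3 -0.7]
 [-0.1 -0.1]
 [ 0.5 -0.2]
 [-0.2 -0.4]
 [-0.7 -0.8]
 [-0.  -0.4]
 [ 0.1 -1.3]
 [ 0.4  0.2]
 [-0.6 -0.3]
 [-0.8 -0.9]
 [-0.6 -0.9]
 [ 0.1  0.8]
 [-1.  -1.7]
 [-0.2  0.2]
 [ 0.1 -1. ]]
[ 0.60463649 -0.22666757  1.22286361] 70.06492358689954 [-0.1 -0.5 -0.4 -0.   0.6  0.6]
```

Emit:
{"name": "send_rows", "arguments": {
  "series": [
    {"delta_pos": [1.3,0.5,-1.6],"turn": 0,"jaw": 0}
  ]
}}

```text
clock: 14.2
tool_pos: [0.0123, 0.3575, 1.022]
eef_rot: [0.649, 0.655, 0.295, -0.25]
contact_force: [0.1, 0.8, -0.9]
opening: 0.995
```

```bash
sed -i 's/^A=rest.*/A=rest((.5380,.2350),98.9);B=rest((.6055,-.2262),70.1)/' geo.py
cat > path.py <<'E'
from geo import *
def follow(q,wps,Rt,w=1.,step=.04):
    q=np.array(q,float);x,_=FK(q);worst=0;jm=0
    for wp in wps:
        wp=np.array(wp);n=int(np.ceil(np.linalg.norm(wp-x)/step));xs=x
        for i in range(1,n+1):
            q2=ik(q,xs+(wp-xs)*i/n,Rt,w,n=40);jm=max(jm,np.abs(q2-q).max());q=q2
            x,T=FK(q);worst=max(worst,np.linalg.norm(R.from_matrix(T@Rt.T).as_rotvec()),np.linalg.norm(x-xs-(wp-xs)*i/n))
        print(wp.round(3),"reached",x.round(3),"q",q.round(2),"worst err",round(worst,4),"max dq/row",round(jm,2))
    return q
E
python3 - <<'E'
from h import *
from path import *
s=st();Rt=R.from_quat(s["eef_rot"]).as_matrix()
print("ts",ts,"C",A['C'],"na.z",A['n']@Rt[:,2],"nb.z",B['n']@Rt[:,2])
pre=A['C']-.12*Rt[:,2]
print("model err",FK(s["q"])[0]-s["tool_pos"])
for wps in ([[.3,.33,.8],[.5,.15,.5],pre],[[.1,.5,.8],[.4,.35,.6],[.5,.15,.4],pre]):
    follow(s["q"],wps,Rt);print()
E
```

```text
t 14.2 pos [0.0123 0.3575 1.022 ] R
 [[-0.032  0.998  0.055]
 [ 0.704 -0.017  0.71 ]
 [ 0.71   0.062 -0.702]] F [ 0.1  0.8 -0.9] op 0.995 q [-2.37   0.099  1.09   0.2   -0.245  2.089  0.05 ]
ts [ 0.06884601  0.7149932  -0.69573339] C [0.53996914 0.22242532 0.11384062] na.z -0.005791798233230338 nb.z -0.010352525808076772
model err [0.00098229 0.00583448 0.00231078]
[0.3  0.33 0.8 ] reached [0.3  0.33 0.8 ] q [-2.25 -0.46  0.82  1.33  0.23  1.33  0.27] worst err 0.0 max dq/row 0.68
[0.5  0.15 0.5 ] reached [0.43  0.161 0.538] q [-1.95 -0.46  1.51  1.87 -0.28  0.93  1.34] worst err 0.0803 max dq/row 0.68
[0.533 0.137 0.198] reached [0.346 0.167 0.405] q [-1.93 -0.46  1.51  2.33 -0.4   0.48  1.54] worst err 0.281 max dq/row 0.68

[0.1 0.5 0.8] reached [0.1 0.5 0.8] q [-2.55 -0.22  0.75  1.35  0.36  1.17 -0.17] worst err 0.0 max dq/row 0.67
[0.4  0.35 0.6 ] reached [0.4  0.35 0.6 ] q [-2.35 -0.46  1.35  1.75  0.02  0.82  0.72] worst err 0.0 max dq/row 0.67
[0.5  0.15 0.4 ] reached [0.397 0.166 0.477] q [-1.93 -0.46  1.51  2.07 -0.32  0.74  1.43] worst err 0.1298 max dq/row 0.67
[0.533 0.137 0.198] reached [0.346 0.167 0.405] q [-1.93 -0.46  1.51  2.33 -0.4   0.48  1.54] worst err 0.281 max dq/row 0.67
```

```bash
python3 - <<'E'
from h import *
from path import *
cs=vision.camera_params("scene");print("lamp base",onz([[357,68],[378,68]],cs,.0).round(3),"pedestal",onz([[415,125]],cs,0).round(3))
c=vision.camera_params("top");print("lamp top view",onz([[0,340]],c,0).round(3))
s=r.get_state();Rt=R.from_quat(s["eef_rot"]).as_matrix();d=Rt[:,2]
pre=A['C']-.12*d
def tcp(az,rad,z): a=np.radians(az);return np.array([rad*np.cos(a),rad*np.sin(a),z])+.324*d
for name,W in {"a":[(90,.35,1.05),(90,.5,.9),(45,.5,.85),(0,.5,.8)],"b":[(110,.4,1.05),(110,.5,.9),(60,.5,.85),(10,.5,.8)],"c":[(136,.4,1.05),(120,.5,.9),(60,.5,.8),(0,.5,.7)]}.items():
    print(name);follow(s["q"],[tcp(*w) for w in W]+[pre],Rt)
E
```

```text
lamp base [[0.145 0.852 0.   ]
 [0.208 0.916 0.   ]] pedestal [[0.531 0.714 0.   ]]
lamp top view [[0.145 0.805 0.   ]]
a
[0.018 0.58  0.823] reached [0.018 0.58  0.823] q [-2.56  0.05  0.95  1.15  0.06  1.17 -0.04] worst err 0.0 max dq/row 0.66
[0.018 0.73  0.673] reached [0.018 0.73  0.673] q [-2.17  0.34  0.82  1.31 -0.35  0.8   0.24] worst err 0.0 max dq/row 0.66
[0.371 0.584 0.623] reached [0.371 0.584 0.623] q [-1.29  0.32  0.62  1.45 -0.88  0.96  1.18] worst err 0.0 max dq/row 0.66
[0.518 0.23  0.573] reached [0.518 0.23  0.573] q [-0.5   0.34  0.61  1.57 -1.    1.42  1.89] worst err 0.0 max dq/row 0.66
[0.533 0.137 0.198] reached [0.533 0.137 0.198] q [ 0.33  0.82 -0.41  1.98 -1.    0.61  2.53] worst err 0.0 max dq/row 0.66
b
[-0.119  0.606  0.823] reached [-0.119  0.606  0.823] q [-2.61  0.17  0.81  1.04  0.14  1.23 -0.27] worst err 0.0 max dq/row 0.68
[-0.153  0.7    0.673] reached [-0.153  0.7    0.673] q [-2.49  0.33  0.76  1.31  0.03  0.83 -0.28] worst err 0.0 max dq/row 0.68
[0.268 0.663 0.623] reached [0.268 0.663 0.623] q [-1.46  0.3   0.47  1.44 -0.66  0.78  0.85] wo
[... 209 characters left out ...]
 0.82 -0.41  1.98 -1.    0.61  2.53] worst err 0.0 max dq/row 0.68
c
[-0.27   0.508  0.823] reached [-0.27   0.508  0.823] q [-2.74  0.15  0.34  1.03  0.56  1.46 -0.75] worst err 0.0 max dq/row 0.76
[-0.232  0.663  0.673] reached [-0.232  0.663  0.673] q [-2.43  0.29  0.38  1.3   0.4   0.93 -0.66] worst err 0.0 max dq/row 0.76
[0.268 0.663 0.573] reached [0.268 0.663 0.573] q [-1.21  0.3   0.11  1.55 -0.54  0.6   0.8 ] worst err 0.0 max dq/row 0.76
[0.518 0.23  0.473] reached [0.518 0.23  0.473] q [-0.19  0.37  0.14  1.76 -0.96  1.12  2.01] worst err 0.0 max dq/row 0.76
[0.533 0.137 0.198] reached [0.533 0.137 0.198] q [ 0.33  0.82 -0.41  1.98 -1.    0.61  2.53] worst err 0.0 max dq/row 0.76
```

```bash
python3 - <<'E'
from h import *
from path import *
s=r.get_state();Rt=R.from_quat(s["eef_rot"]).as_matrix();d=Rt[:,2]
pre=A['C']-.12*d
def tcp(az,rad,z): a=np.radians(az);return np.array([rad*np.cos(a),rad*np.sin(a),z])+.324*d
for name,W in {"a":[(90,.3,1.05),(90,.4,.9),(45,.42,.85),(0,.45,.8)],"e":[(100,.4,.95),(60,.42,.9),(20,.42,.85),(-10,.5,.7)],"f":[(100,.4,.95),(60,.45,.85),(20,.45,.75),(-10,.5,.6)]}.items():
    print(name);q=follow(s["q"],[tcp(*w) for w in W]+[pre],Rt)
    q=follow(q,[A['C']+.008*d],Rt)
E
```

```text
a
[0.018 0.53  0.823] reached [0.018 0.53  0.823] q [-2.5  -0.09  0.66  1.24  0.31  1.22 -0.23] worst err 0.0 max dq/row 0.66
[0.018 0.63  0.673] reached [0.018 0.63  0.673] q [-2.34  0.11  0.77  1.55  0.01  0.73 -0.03] worst err 0.0 max dq/row 0.66
[0.315 0.527 0.623] reached [0.315 0.527 0.623] q [-1.56  0.18  0.84  1.64 -0.84  0.9   1.19] worst err 0.0 max dq/row 0.66
[0.468 0.23  0.573] reached [0.468 0.23  0.573] q [-0.67  0.27  0.79  1.7  -1.    1.41  1.93] worst err 0.0 max dq/row 0.66
[0.533 0.137 0.198] reached [0.533 0.137 0.198] q [ 0.33  0.82 -0.41  1.98 -1.    0.61  2.53] worst err 0.0 max dq/row 0.66
[0.54  0.228 0.108] reached [0.54  0.228 0.108] q [ 0.34  1.07 -0.72  1.99 -1.    0.2   2.53] worst err 0.0 max dq/row 0.11
e
[-0.052  0.624  0.723] reached [-0.052  0.624  0.723] q [-2.52  0.11  0.8   1.4   0.14  0.9  -0.23] worst err 0.0001 max dq/row 0.72
[0.228 0.594 0.673] reached [0.228 0.594 0.673] q [-1.82  0.16  0.84  1.51 -0.6   0.86  0.79] worst err 0.0001 max dq/row 0.72
[0.413 0.374 0.623] reached [0.413 0.374 0.623] q [-1.19  0.19  0.93  1.64 -0.96  1.22  1.57
[... 479 characters left out ...]
0.11  0.8   1.4   0.14  0.9  -0.23] worst err 0.0001 max dq/row 0.72
[0.243 0.62  0.623] reached [0.243 0.62  0.623] q [-1.67  0.23  0.7   1.57 -0.7   0.76  0.9 ] worst err 0.0001 max dq/row 0.72
[0.441 0.384 0.523] reached [0.441 0.384 0.523] q [-0.68  0.25  0.3   1.79 -1.    0.96  1.73] worst err 0.0001 max dq/row 0.72
[0.51  0.143 0.373] reached [0.51  0.143 0.373] q [ 0.08  0.49  0.01  1.91 -0.98  1.04  2.32] worst err 0.0001 max dq/row 0.72
[0.533 0.137 0.198] reached [0.533 0.137 0.198] q [ 0.33  0.82 -0.41  1.98 -1.    0.61  2.53] worst err 0.0001 max dq/row 0.72
[0.54  0.228 0.108] reached [0.54  0.228 0.108] q [ 0.34  1.07 -0.72  1.99 -1.    0.2   2.53] worst err 0.0 max dq/row 0.11
```

```bash
cat >> h.py <<'E'
def goT(p,turn=0):
    s=r.get_state();M=R.from_quat(s["eef_rot"]).as_matrix()
    d=M.T@(np.array(p)-s["tool_pos"])*100
    print("->",np.round(p,3),"delta",d.round(2),"rows",round(np.linalg.norm(d)/4.17,1)); return d
E
python3 - <<'E'
from h import *
goT([-.02,.49,.873]);goT([-.052,.624,.723])
E
```

```text
-> [-0.02   0.49   0.873] delta [-1.15 -4.37 19.69] rows 4.8
-> [-0.052  0.624  0.723] delta [-2.27 -8.71 39.55] rows 9.7
```

Emit:
{"name": "send_rows", "arguments": {
  "series": [
    {"delta_pos": [0,-0.5,2],"turn": 3,"jaw": 0},
    {"delta_pos": [0,-1,4],"turn": 8,"jaw": 0},
    {"delta_pos": [-0.4,-1.6,7],"turn": 14,"jaw": 0},
    {"delta_pos": [-0.6,-2.3,10],"turn": 20,"jaw": 0},
    {"delta_pos": [-0.8,-3,13.5],"turn": 26,"jaw": 0},
    {"delta_pos": [-1,-3.8,17],"turn": 32,"jaw": 0},
    {"delta_pos": [-1.1,-4.3,19.5],"turn": 36,"jaw": 0},
    {"delta_pos": [-1.1,-4.3,19.5],"turn": 36,"jaw": 0}
  ]
}}

```text
clock: 14.87
tool_pos: [-0.0186, 0.4888, 0.874]
eef_rot: [0.821, 0.42, 0.202, -0.331]
contact_force: [-0.8, -0.1, 1.6]
opening: 1.0
```

```bash
python3 - <<'E'
from h import *
st();goT([-.052,.624,.723])
E
```

```text
t 14.87 pos [-0.0186  0.4888  0.874 ] R
 [[ 0.566  0.823  0.053]
 [ 0.556 -0.428  0.712]
 [ 0.609 -0.373 -0.7  ]] F [-0.8 -0.1  1.6] op 1.0 q [-2.759 -0.117  0.686  1.076  0.462  1.442 -0.991]
-> [-0.052  0.624  0.723] delta [-3.57 -2.91 20.02] rows 4.9
```

```bash
python3 - <<'E'
from h import *
goT([-.03,.6,.74]);goT([.1,.61,.69]);goT([.243,.6,.623])
E
```

```text
-> [-0.03  0.6   0.74] delta [-2.62 -0.7  17.23] rows 4.2
-> [0.1  0.61 0.69] delta [ 2.24 11.43 22.14] rows 6.0
-> [0.243 0.6   0.623] delta [ 5.69 26.13 26.88] rows 9.1
```

Emit:
{"name": "send_rows", "arguments": {
  "series": [
    {"delta_pos": [-0.6,-0.2,4],"turn": 6,"jaw": 0},
    {"delta_pos": [-1.2,-0.4,8],"turn": 12,"jaw": 0},
    {"delta_pos": [-1.9,-0.5,12],"turn": 18,"jaw": 0},
    {"delta_pos": [-2.4,-0.6,16],"turn": 24,"jaw": 0},
    {"delta_pos": [-1.5,2.5,18.3],"turn": 30,"jaw": 0},
    {"delta_pos": [-0.1,6,19.8],"turn": 36,"jaw": 0},
    {"delta_pos": [1.2,9.2,21],"turn": 42,"jaw": 0},
    {"delta_pos": [2.2,11.4,22.1],"turn": 46,"jaw": 0}
  ]
}}

```text
clock: 15.53
tool_pos: [0.1056, 0.6081, 0.6909]
eef_rot: [0.92, 0.063, 0.059, -0.382]
contact_force: [0.0, 0.4, -0.4]
opening: 1.001
```

```bash
python3 - <<'E'
from h import *
st();goT([.243,.6,.623]);goT([.36,.48,.57]);goT([.44,.384,.523])
E
```

```text
t 15.53 pos [0.1056 0.6081 0.6909] R
 [[ 0.985  0.161  0.06 ]
 [ 0.071 -0.7    0.711]
 [ 0.156 -0.696 -0.701]] F [ 0.   0.4 -0.4] op 1.001 q [-2.32   0.11   1.014  1.506 -0.269  0.799 -1.103]
-> [0.243 0.6   0.623] delta [12.42  7.5   5.  ] rows 3.7
-> [0.36 0.48 0.57] delta [22.27 21.47  0.89] rows 7.4
-> [0.44  0.384 0.523] delta [28.73 32.74 -2.15] rows 10.5
```

Emit:
{"name": "send_rows", "arguments": {
  "series": [
    {"delta_pos": [3.2,1.9,1.3],"turn": 6,"jaw": 0},
    {"delta_pos": [6.4,3.8,2.6],"turn": 12,"jaw": 0},
    {"delta_pos": [9.6,5.7,3.9],"turn": 18,"jaw": 0},
    {"delta_pos": [12.4,7.7,4.8],"turn": 24,"jaw": 0},
    {"delta_pos": [15,11,4],"turn": 30,"jaw": 0},
    {"delta_pos": [17.5,14.4,3],"turn": 36,"jaw": 0},
    {"delta_pos": [20,17.8,2],"turn": 42,"jaw": 0},
    {"delta_pos": [22.2,21,1],"turn": 48,"jaw": 0}
  ]
}}

```text
clock: 16.2
tool_pos: [0.3528, 0.4904, 0.5749]
eef_rot: [0.868, -0.312, -0.101, -0.373]
contact_force: [1.3, 0.3, -0.4]
opening: 0.998
```

```bash
python3 - <<'E'
from h import *
from path import *
s=st();goT([.44,.384,.523]);goT([.50,.27,.45]);goT([.51,.143,.373])
M=R.from_quat(s["eef_rot"]).as_matrix();q=follow(s["q"],[[.44,.384,.523],[.51,.143,.373],A['C']-.12*M[:,2]],M)
want=-A['n'];c=M.T@want;print("turn to go",np.degrees(np.arctan2(c[1],c[0])))
E
```

```text
t 16.2 pos [0.3528 0.4904 0.5749] R
 [[ 0.785 -0.616  0.057]
 [-0.466 -0.527  0.711]
 [-0.408 -0.585 -0.701]] F [ 1.3  0.3 -0.4] op 0.998 q [-1.412  0.222  0.831  1.733 -0.991  0.917 -0.828]
-> [0.44  0.384 0.523] delta [13.92  3.27 -3.42] rows 3.5
-> [0.5  0.27 0.45] delta [26.92  9.85 -6.06] rows 7.0
-> [0.51  0.143 0.373] delta [36.76 20.43 -9.63] rows 10.3
[0.44  0.384 0.523] reached [0.44  0.384 0.523] q [-0.67  0.25  0.3   1.79 -1.    0.95 -0.54] worst err 0.0 max dq/row 0.2
[0.51  0.143 0.373] reached [0.51  0.143 0.373] q [ 0.08  0.49  0.    1.91 -0.98  1.03  0.06] worst err 0.0 max dq/row 0.2
[0.533 0.137 0.198] reached [0.533 0.137 0.198] q [ 0.34  0.82 -0.41  1.98 -1.    0.6   0.27] worst err 0.0 max dq/row 0.2
turn to go 45.60493766016083
```

Emit:
{"name": "send_rows", "arguments": {
  "series": [
    {"delta_pos": [3.9,0.9,-1],"turn": 6,"jaw": 0},
    {"delta_pos": [7.8,1.8,-1.9],"turn": 12,"jaw": 0},
    {"delta_pos": [11.6,2.7,-2.9],"turn": 18,"jaw": 0},
    {"delta_pos": [15,3.9,-3.6],"turn": 24,"jaw": 0},
    {"delta_pos": [18.5,5.6,-4.3],"turn": 30,"jaw": 0},
    {"delta_pos": [22,7.4,-5],"turn": 36,"jaw": 0},
    {"delta_pos": [25,8.9,-5.7],"turn": 41,"jaw": 0},
    {"delta_pos": [26.9,9.8,-6.1],"turn": 45,"jaw": 0}
  ]
}}

```text
clock: 16.87
tool_pos: [0.4894, 0.2912, 0.4641]
eef_rot: [0.683, -0.619, -0.238, -0.307]
contact_force: [0.2, 0.8, -0.6]
opening: 0.999
```

```bash
python3 - <<'E'
from h import *
from path import *
s=st();goT([.51,.14,.373]);M=R.from_quat(s["eef_rot"]).as_matrix();
goT([.525,.1,.28])
goT(A['C']-.12*M[:,2])
c=M.T@-A['n'];print("turn to go",np.degrees(np.arctan2(c[1],c[0])))
E
```

```text
t 16.87 pos [0.4894 0.2912 0.4641] R
 [[ 0.12  -0.991  0.056]
 [-0.699 -0.045  0.713]
 [-0.705 -0.125 -0.699]] F [ 0.2  0.8 -0.6] op 0.999 q [-0.248  0.342  0.017  1.825 -0.987  0.964 -1.116]
-> [0.51  0.14  0.373] delta [17.24 -0.23 -4.31] rows 4.3
-> [0.525 0.1   0.28 ] delta [26.77 -0.38 -0.58] rows 6.4
-> [0.533 0.137 0.198] delta [30.1  -0.34  7.84] rows 7.5
turn to go 0.6298063911944263
```

Emit:
{"name": "send_rows", "arguments": {
  "series": [
    {"delta_pos": [4,0,-1],"turn": 0.6,"jaw": 0},
    {"delta_pos": [8,0,-2],"turn": 0.6,"jaw": 0},
    {"delta_pos": [12,0,-3],"turn": 0.6,"jaw": 0},
    {"delta_pos": [16,0,-3.5],"turn": 0.6,"jaw": 0},
    {"delta_pos": [20,-0.2,-3],"turn": 0.6,"jaw": 0},
    {"delta_pos": [24,-0.3,-2],"turn": 0.6,"jaw": 0},
    {"delta_pos": [27.5,-0.3,0],"turn": 0.6,"jaw": 0},
    {"delta_pos": [29.5,-0.3,2],"turn": 0.6,"jaw": 0}
  ]
}}

```text
clock: 17.53
tool_pos: [0.531, 0.0965, 0.2405]
eef_rot: [0.679, -0.624, -0.237, -0.306]
contact_force: [0.4, -0.1, -0.9]
opening: 0.994
```

Emit:
{"name": "send_rows", "arguments": {
  "series": [
    {"delta_pos": [0.5,0,2],"turn": 0,"jaw": 0},
    {"delta_pos": [0.6,0,3],"turn": 0,"jaw": 0},
    {"delta_pos": [0.6,0,3],"turn": 0,"jaw": 0},
    {"delta_pos": [0.6,0,3],"turn": 0,"jaw": 0}
  ]
}}

```text
clock: 17.87
tool_pos: [0.5327, 0.1178, 0.2187]
eef_rot: [0.681, -0.621, -0.239, -0.306]
contact_force: [0.6, -0.5, 0.4]
opening: 0.997
```

```bash
python3 - <<'E'
from h import *
from path import *
s=st();M=R.from_quat(s["eef_rot"]).as_matrix()
im,c,s0=wsnap("pics/wrist7.png");np.save("w7.npy",c,allow_pickle=True)
cv2.imwrite("pics/scene3.png",vision.snapshot("scene"))
s=st();goT(A['C']-.12*M[:,2]);goT(A['C']+.008*M[:,2])
c=M.T@-A['n'];print("turn to go",np.degrees(np.arctan2(c[1],c[0])),"off",c[2])
E
```

```text
t 17.87 pos [0.5327 0.1178 0.2187] R
 [[ 0.115 -0.992  0.056]
 [-0.7   -0.041  0.713]
 [-0.705 -0.121 -0.698]] F [ 0.6 -0.5  0.4] op 0.997 q [ 0.322  0.774 -0.339  1.964 -0.987  0.694 -0.544]
drift [ 0.0005 -0.0003  0.0005]
t 17.97 pos [0.5334 0.1174 0.2195] R
 [[ 0.116 -0.992  0.058]
 [-0.701 -0.041  0.712]
 [-0.704 -0.123 -0.7  ]] F [ 0.2  0.7 -0. ] op 1.002 q [ 0.321  0.772 -0.338  1.963 -0.987  0.694 -0.544]
-> [0.533 0.137 0.198] delta [0.18 0.2  2.91] rows 0.7
-> [0.54  0.228 0.108] delta [ 0.15  0.23 15.71] rows 3.8
turn to go 0.3205690053131315 off 0.0015883027604976518
```

View pics/wrist7.png

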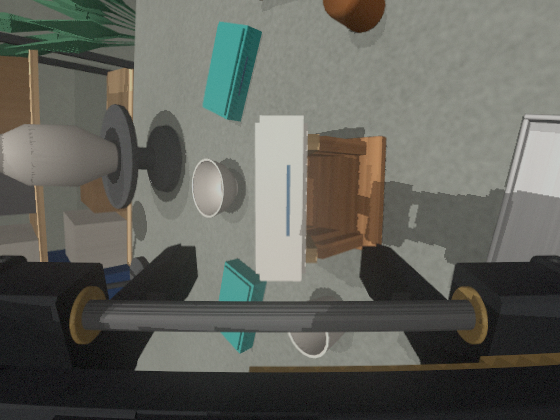

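View pics/scene3.png

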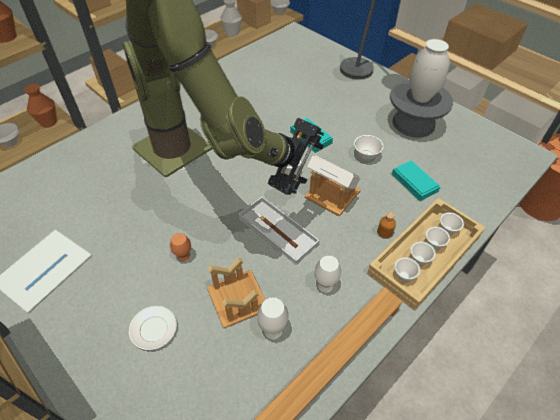

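The wrist view shows the box's plain long side at (256–304, 115–280), its blue dash, and the empty lane of rest_a. The jaws are lined up with lid and foot. I'll compare this with my fitted pose.

```bash
python3 - <<'E'
from fit import *
c=np.load("w7.npy",allow_pickle=True).item()
p=[.538,.235,np.radians(98.9)];b=-.0023
B=[box(-.08,.044-.004,-.07+b),box(-.08,.004,-.07+b),box(-.08,.004,.07+b),box(-.08,.04,.07+b)]
print(proj(rp(p,B),c).round(1));print(proj(rp(p,[[-.065,-.065,.012],[-.065,.065,.012]]),c).round(1))
ob=np.array([[256,116],[304,115],[302,280],[256,280],[385,136],[383,246]])
f=lambda p:(proj(np.r_[rp(p,[box(-.08,.04,-.07+p[3]),box(-.08,.004,-.07+p[3]),box(-.08,.004,.07+p[3]),box(-.08,.04,.07+p[3])]),rp(p,[[-.065,-.065,.012],[-.065,.065,.012]])],c)-ob).ravel()
g=least_squares(f,[*p,b]);print(g.x,np.degrees(g.x[2]));print(f(g.x).reshape(-1,2).round(1))
E
```

```text
[[259.6 115.1]
 [303.8 115.3]
 [301.3 280.9]
 [260.  280.7]]
[[382.2 136.4]
 [376.9 254.5]]
[0.5423823  0.23558221 1.73373427 0.00213498] 99.33565644748977
[[ 3.3 -1.1]
 [-0.6 -0.1]
 [-0.1  0.6]
 [ 4.5  0.7]
 [-3.  -4.3]
 [-5.4  4.3]]
```

Emit:
{"name": "send_rows", "arguments": {
  "series": [
    {"delta_pos": [0.15,0.2,2.5],"turn": 0.3,"jaw": 0},
    {"delta_pos": [0.15,0.2,5.5],"turn": 0.3,"jaw": 0},
    {"delta_pos": [0.15,0.2,8.5],"turn": 0.3,"jaw": 0},
    {"delta_pos": [0.15,0.2,11.5],"turn": 0.3,"jaw": 0},
    {"delta_pos": [0.15,0.2,13.8],"turn": 0.3,"jaw": 0},
    {"delta_pos": [0.15,0.2,15.2],"turn": 0.3,"jaw": 0},
    {"delta_pos": [0.15,0.2,15.5],"turn": 0.3,"jaw": 0},
    {"delta_pos": [0.15,0.2,15.5],"turn": 0.3,"jaw": 0}
  ]
}}

```text
clock: 18.63
tool_pos: [0.5401, 0.2274, 0.1092]
eef_rot: [0.68, -0.622, -0.238, -0.306]
contact_force: [1.1, -0.3, 0.2]
opening: 1.001
```

```bash
python3 - <<'E'
from h import *
from path import *
s=st();M=R.from_quat(s["eef_rot"]).as_matrix()
goT(A['C']+.008*M[:,2])
c=M.T@-A['n'];print("turn to go",np.degrees(np.arctan2(c[1],c[0])),"off",c[2])
im,c,s0=wsnap("pics/wrist8.png")
cv2.imwrite("pics/scene4.png",cv2.resize(vision.snapshot("scene")[90:230,220:400],None,fx=4,fy=4))
E
```

```text
t 18.63 pos [0.5401 0.2274 0.1092] R
 [[ 0.111 -0.992  0.056]
 [-0.701 -0.038  0.712]
 [-0.705 -0.119 -0.7  ]] F [ 1.1 -0.3  0.2] op 1.001 q [ 0.331  1.069 -0.735  1.986 -0.984  0.192 -0.558]
-> [0.54  0.228 0.108] delta [ 0.02 -0.02  0.12] rows 0.0
turn to go 0.1308489989155984 off 0.0032961004947495974
drift [ 0.0004 -0.0007  0.0004]
```

View pics/wrist8.png

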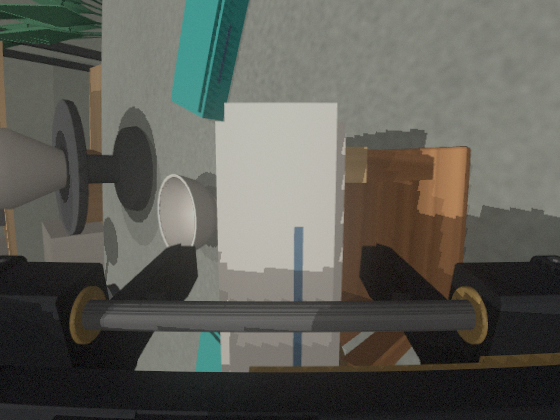

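View pics/scene4.png

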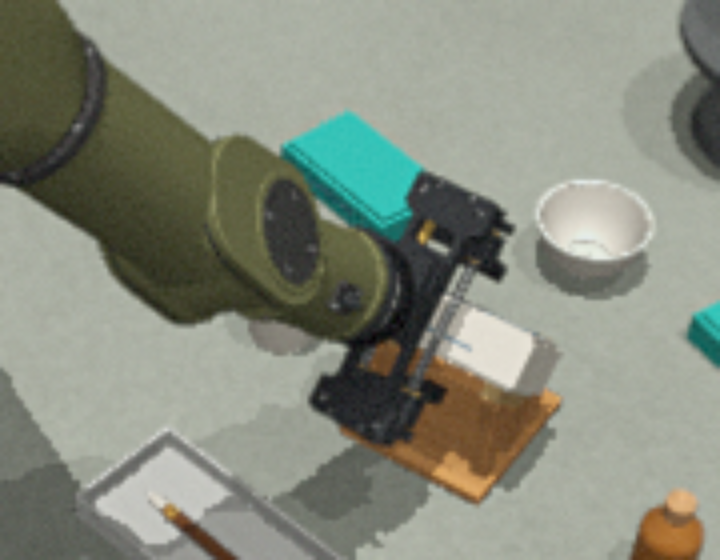

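Emit:
{"name": "send_rows", "arguments": {
  "series": [
    {"delta_pos": [0,0,0.1],"turn": 0,"jaw": 1},
    {"delta_pos": [0,0,0.1],"turn": 0,"jaw": 1},
    {"delta_pos": [0,0,0.1],"turn": 0,"jaw": 1},
    {"delta_pos": [0,0,0.1],"turn": 0,"jaw": 1},
    {"delta_pos": [0,0,0.1],"turn": 0,"jaw": 1},
    {"delta_pos": [0,0,0.1],"turn": 0,"jaw": 1},
    {"delta_pos": [0,0,0.1],"turn": 0,"jaw": 1},
    {"delta_pos": [0,0,0.1],"turn": 0,"jaw": 1}
  ],
  "force": 30
}}

```text
clock: 19.4
tool_pos: [0.5402, 0.2278, 0.1085]
eef_rot: [0.68, -0.623, -0.238, -0.306]
contact_force: [-1.1, -1.4, 1.3]
opening: 0.496
```

```bash
python3 - <<'E'
from h import *
st()
E
```

```text
t 19.4 pos [0.5402 0.2278 0.1085] R
 [[ 0.111 -0.992  0.057]
 [-0.701 -0.038  0.712]
 [-0.704 -0.119 -0.7  ]] F [-1.1 -1.4  1.3] op 0.496 q [ 0.331  1.072 -0.738  1.986 -0.984  0.189 -0.557]
```

Emit:
{"name": "send_rows", "arguments": {
  "series": [
    {"delta_pos": [0,0,0],"turn": 0,"jaw": 1},
    {"delta_pos": [0,0,0],"turn": 0,"jaw": 1},
    {"delta_pos": [-0.5,-0.1,-0.5],"turn": 0,"jaw": 1},
    {"delta_pos": [-1.1,-0.2,-1.1],"turn": 0,"jaw": 1},
    {"delta_pos": [-1.8,-0.3,-1.8],"turn": 0,"jaw": 1},
    {"delta_pos": [-2.5,-0.4,-2.5],"turn": 0,"jaw": 1},
    {"delta_pos": [-3,-0.5,-3],"turn": 0,"jaw": 1},
    {"delta_pos": [-3,-0.5,-3],"turn": 0,"jaw": 1}
  ]
}}

```text
clock: 20.07
tool_pos: [0.5405, 0.2286, 0.1536]
eef_rot: [0.681, -0.622, -0.237, -0.307]
contact_force: [-1.1, 0.3, -4.5]
opening: 0.495
```

```bash
python3 - <<'E'
from h import *
from path import *
s=st();M=R.from_quat(s["eef_rot"]).as_matrix()
im,c,s0=wsnap("pics/wrist9.png")
cv2.imwrite("pics/scene5.png",cv2.resize(vision.snapshot("scene")[90:230,220:400],None,fx=4,fy=4))
Rb=frame(B['n']-(B['n']@M[:,2])*M[:,2],M[:,2]);Rb/=np.linalg.norm(Rb,axis=0)
c=M.T@Rb[:,0];print("turn",np.degrees(np.arctan2(c[1],c[0])))
def follow2(q,wps):
    for p,Rt in wps:
        x0,T0=FK(q);rv=R.from_matrix(T0.T@Rt).as_rotvec()
        n=max(int(np.linalg.norm(np.array(p)-x0)/.035)+1,int(np.degrees(np.linalg.norm(rv))/7)+1)
        jm=w=0
        for i in range(1,n+1):
            q2=ik(q,x0+(np.array(p)-x0)*i/n,T0@R.from_rotvec(rv*i/n).as_matrix(),1.,n=40)
            x,T=FK(q2);jm=max(jm,abs(q2-q).max());w=max(w,np.linalg.norm(x-(x0+(np.array(p)-x0)*i/n)));q=q2
        print(np.round(p,3),"n",n,"q",q.round(2),"dq",round(jm,2),"err",round(w,4), "Rerr",np.linalg.norm(R.from_matrix(T@Rt.T).as_rotvec()).round(4))
    return q
tz=lambda t:M@R.from_euler('z',t,degrees=True).as_matrix()
T=-160.
follow2(s["q"],[([.54,.2,.33],M),([.57,.08,.36],tz(-50)),([.59,-.08,.36],tz(-105)),([.59,-.25,.3],tz(-160)),(B['C']-.12*M[:,2],tz(-160)),(B['C']+.008*M[:,2],tz(-160))])
E
```

```text
t 20.07 pos [0.5405 0.2286 0.1536] R
 [[ 0.114 -0.992  0.058]
 [-0.701 -0.039  0.713]
 [-0.704 -0.122 -0.699]] F [-1.1  0.3 -4.5] op 0.495 q [ 0.305  0.965 -0.689  1.986 -0.981  0.28  -0.624]
drift [-0.0001 -0.0004 -0.0011]
turn -159.44310551717916
[0.54 0.2  0.33] n 6 q [ 0.28  0.61 -0.5   1.89 -0.83  0.71 -0.95] dq 0.07 err 0.0 Rerr 0.0
[0.57 0.08 0.36] n 8 q [ 0.57  0.67 -0.66  1.7  -0.52  0.91 -0.25] dq 0.09 err 0.0 Rerr 0.0
[ 0.59 -0.08  0.36] n 8 q [ 0.86  0.84 -0.89  1.45 -0.2   1.16  0.59] dq 0.11 err 0.0 Rerr 0.0
[ 0.59 -0.25  0.3 ] n 8 q [ 1.04  1.1  -1.1   1.15  0.13  1.43  1.52] dq 0.12 err 0.0 Rerr 0.0
[ 0.594 -0.324  0.198] n 4 q [ 1.04  1.26 -1.04  0.99  0.22  1.5   1.65] dq 0.05 err 0.0 Rerr 0.0
[ 0.602 -0.232  0.108] n 4 q [ 1.01  1.32 -1.03  1.24  0.26  1.19  1.6 ] dq 0.08 err 0.0 Rerr 0.0
```

View pics/scene5.png

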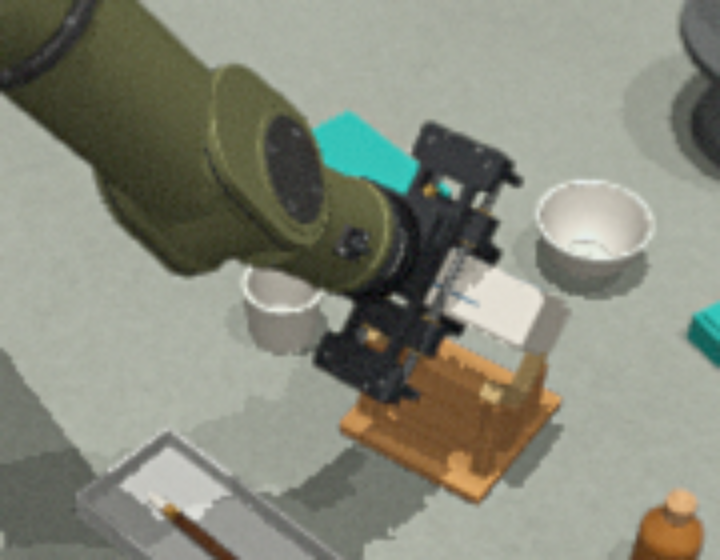

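View pics/wrist9.png

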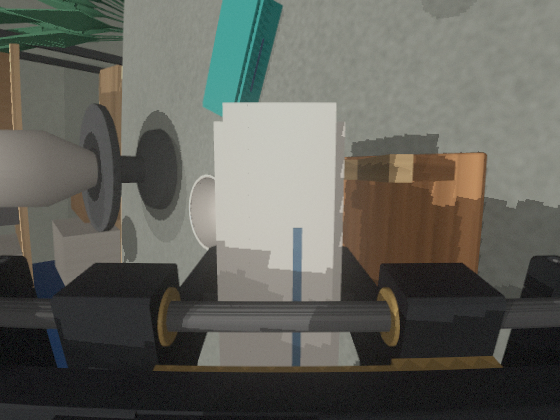

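```bash
python3 - <<'E'
from h import *
for p in ([.54,.225,.25],[.545,.19,.32],[.56,.12,.35]): goT(p)
E
```

```text
-> [0.54  0.225 0.25 ] delta [-6.72 -1.14 -7.08] rows 2.4
-> [0.545 0.19  0.32 ] delta [ -9.14  -2.35 -14.44] rows 4.1
-> [0.56 0.12 0.35] delta [ -6.17  -3.93 -21.44] rows 5.4
```

Emit:
{"name": "send_rows", "arguments": {
  "series": [
    {"delta_pos": [-2,-0.3,-2],"turn": 0,"jaw": 1},
    {"delta_pos": [-4.2,-0.7,-4.5],"turn": 0,"jaw": 1},
    {"delta_pos": [-6.7,-1.1,-7.1],"turn": 0,"jaw": 1},
    {"delta_pos": [-8,-1.7,-10.5],"turn": 0,"jaw": 1},
    {"delta_pos": [-9,-2.3,-14],"turn": -5,"jaw": 1},
    {"delta_pos": [-8,-2.9,-17],"turn": -11,"jaw": 1},
    {"delta_pos": [-7,-3.5,-19.5],"turn": -17,"jaw": 1},
    {"delta_pos": [-6.2,-3.9,-21.4],"turn": -23,"jaw": 1}
  ]
}}

```text
clock: 20.83
tool_pos: [0.56, 0.118, 0.3498]
eef_rot: [0.792, -0.473, -0.171, -0.347]
contact_force: [0.3, -0.0, -5.5]
opening: 0.501
```

```bash
python3 - <<'E'
from h import *
st()
for p in ([.575,.0,.36],[.59,-.12,.36],): goT(p)
E
```

```text
t 20.83 pos [0.56   0.118  0.3498] R
 [[ 0.495 -0.867  0.058]
 [-0.63  -0.313  0.711]
 [-0.598 -0.388 -0.701]] F [ 0.3 -0.  -5.5] op 0.501 q [ 0.43   0.624 -0.533  1.77  -0.668  0.859 -0.625]
-> [0.575 0.    0.36 ] delta [ 7.57  1.99 -9.01] rows 2.9
-> [ 0.59 -0.12  0.36] delta [ 15.88   4.44 -17.45] rows 5.8
```

Emit:
{"name": "send_rows", "arguments": {
  "series": [
    {"delta_pos": [2,0.5,-2.3],"turn": -6,"jaw": 1},
    {"delta_pos": [4,1,-4.6],"turn": -12,"jaw": 1},
    {"delta_pos": [6,1.6,-7],"turn": -18,"jaw": 1},
    {"delta_pos": [8,2.1,-9.4],"turn": -24,"jaw": 1},
    {"delta_pos": [10,2.7,-11.4],"turn": -30,"jaw": 1},
    {"delta_pos": [12,3.3,-13.5],"turn": -36,"jaw": 1},
    {"delta_pos": [14,3.9,-15.5],"turn": -42,"jaw": 1},
    {"delta_pos": [15.9,4.4,-17.4],"turn": -48,"jaw": 1}
  ]
}}

```text
clock: 21.5
tool_pos: [0.5885, -0.1195, 0.357]
eef_rot: [0.915, -0.11, -0.017, -0.387]
contact_force: [0.7, 0.1, -5.1]
opening: 0.496
```

```bash
python3 - <<'E'
from h import *
st()
for p in ([.6,-.232,.34],): goT(p)
E
```

```text
t 21.5 pos [ 0.5885 -0.1195  0.357 ] R
 [[ 0.975 -0.214  0.054]
 [-0.188 -0.677  0.712]
 [-0.116 -0.704 -0.7  ]] F [ 0.7  0.1 -5.1] op 0.496 q [ 0.801  0.801 -0.672  1.395 -0.333  1.249  0.153]
-> [ 0.6   -0.232  0.34 ] delta [ 3.44  8.56 -6.76] rows 2.7
```

Emit:
{"name": "send_rows", "arguments": {
  "series": [
    {"delta_pos": [0.5,1.2,-1],"turn": -6,"jaw": 1},
    {"delta_pos": [1,2.4,-2],"turn": -12,"jaw": 1},
    {"delta_pos": [1.5,3.6,-3],"turn": -18,"jaw": 1},
    {"delta_pos": [2,4.8,-4],"turn": -24,"jaw": 1},
    {"delta_pos": [2.5,6,-5],"turn": -30,"jaw": 1},
    {"delta_pos": [3,7.2,-6],"turn": -36,"jaw": 1},
    {"delta_pos": [3.3,8.2,-6.6],"turn": -42,"jaw": 1},
    {"delta_pos": [3.4,8.6,-6.8],"turn": -48,"jaw": 1}
  ]
}}

```text
clock: 22.17
tool_pos: [0.5992, -0.2334, 0.3385]
eef_rot: [0.882, 0.271, 0.142, -0.36]
contact_force: [0.5, -0.1, -5.1]
opening: 0.494
```

```bash
python3 - <<'E'
from h import *
from path import *
s=st();M=R.from_quat(s["eef_rot"]).as_matrix();c=M.T@B['n'];print("turn to go",np.degrees(np.arctan2(c[1],c[0])),"off",c[2])
E
```

```text
t 22.17 pos [ 0.5992 -0.2334  0.3385] R
 [[ 0.813  0.579  0.056]
 [ 0.375 -0.595  0.711]
 [ 0.445 -0.557 -0.701]] F [ 0.5 -0.1 -5.1] op 0.494 q [ 0.944  0.976 -0.87   1.136 -0.087  1.443  0.901]
turn to go -40.5522751587996 off -0.009769237105829071
```

Emit:
{"name": "send_rows", "arguments": {
  "series": [
    {"delta_pos": [0,0,0],"turn": -6,"jaw": 1},
    {"delta_pos": [0,0,0],"turn": -12,"jaw": 1},
    {"delta_pos": [0,0,0],"turn": -18,"jaw": 1},
    {"delta_pos": [0,0,0],"turn": -24,"jaw": 1},
    {"delta_pos": [0,0,0],"turn": -30,"jaw": 1},
    {"delta_pos": [0,0,0],"turn": -36,"jaw": 1},
    {"delta_pos": [0,0,0],"turn": -40.5,"jaw": 1},
    {"delta_pos": [0,0,0],"turn": -40.5,"jaw": 1}
  ]
}}

```text
clock: 22.83
tool_pos: [0.5992, -0.2309, 0.3396]
eef_rot: [0.733, 0.559, 0.257, -0.289]
contact_force: [-0.8, -0.7, -4.3]
opening: 0.493
```

```bash
cat > place.py <<'E'
from h import *
from path import *
Ra=np.array([[.111,-.992,.057],[-.701,-.038,.712],[-.704,-.119,-.7]])
o=Ra.T@(A['C']+A['y']*-.0023-np.array([.5402,.2278,.1085]))
if __name__=="__main__":
    s=st();M=R.from_quat(s["eef_rot"]).as_matrix();c=M.T@B['n'];print("turn to go",np.degrees(np.arctan2(c[1],c[0])),"off",c[2])
    print("offset tool mm",o*1000);P=B['C']-M@o;print("P",P)
    goT(P+[0,0,.08]);goT(P+[0,0,.01]);goT(P);print("up in tool",M.T@[0,0,1])
E
python3 place.py; python3 - <<'E'
from h import *
im,c,s=wsnap("pics/wrist10.png");np.save("w10.npy",c,allow_pickle=True)
cv2.imwrite("pics/scene6.png",vision.snapshot("scene"))
E
```

```text
t 22.83 pos [ 0.5992 -0.2309  0.3396] R
 [[ 0.242  0.969  0.054]
 [ 0.671 -0.207  0.712]
 [ 0.701 -0.137 -0.7  ]] F [-0.8 -0.7 -4.3] op 0.493 q [ 0.998  1.035 -1.074  1.135  0.068  1.45   1.48 ]
turn to go -0.07474695214962399 off -0.008243392769781874
offset tool mm [-0.01498746 -2.46993566 -7.19548739]
P [ 0.60395151 -0.23354463  0.10847859]
-> [ 0.604 -0.234  0.188] delta [-10.66   2.58  10.41] rows 3.6
-> [ 0.604 -0.234  0.118] delta [-15.57   3.54  15.31] rows 5.3
-> [ 0.604 -0.234  0.108] delta [-16.27   3.67  16.01] rows 5.5
up in tool [ 0.70118449 -0.13654722 -0.69978223]
drift [0.0002 0.0002 0.0003]
```

View pics/wrist10.png

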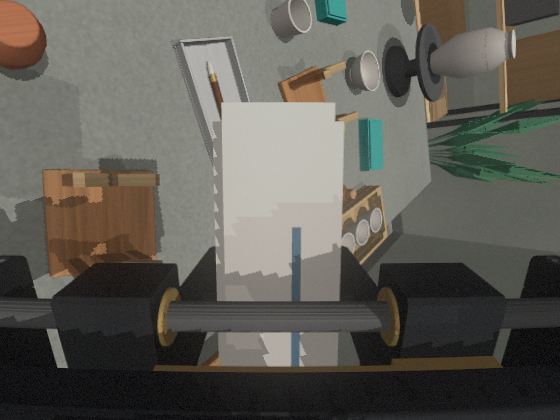

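View pics/scene6.png

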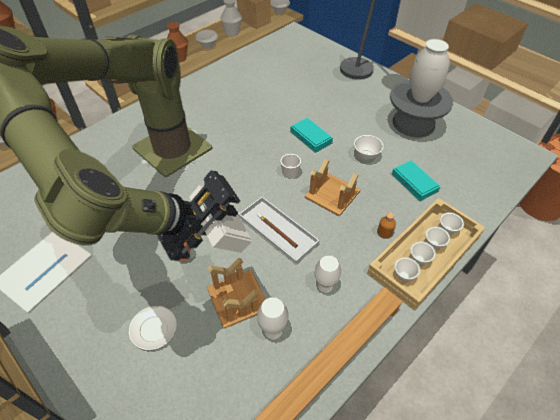

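```bash
python3 - <<'E'
from fit import *
c=np.load("w10.npy",allow_pickle=True).item()
p=[.6055,-.2262,np.radians(70.1)]
P=[[-.065,-.065,.012],[-.065,.065,.012],[.065,.065,.012],[-.0424,.059,.1124],[-.0424,.045,.1124]]
print(proj(rp(p,P),c).round(1))
im=cv2.imread("pics/wrist10.png");cv2.imwrite("pics/w10c.png",cv2.resize(im[140:300,20:180],None,fx=4.5,fy=4.5,interpolation=cv2.INTER_CUBIC))
E
```

```text
[[ 50.7 277.7]
 [ 42.7 168. ]
 [153.2 170.1]
 [ 84.  171.3]
 [ 84.8 186. ]]
```

View pics/w10c.png

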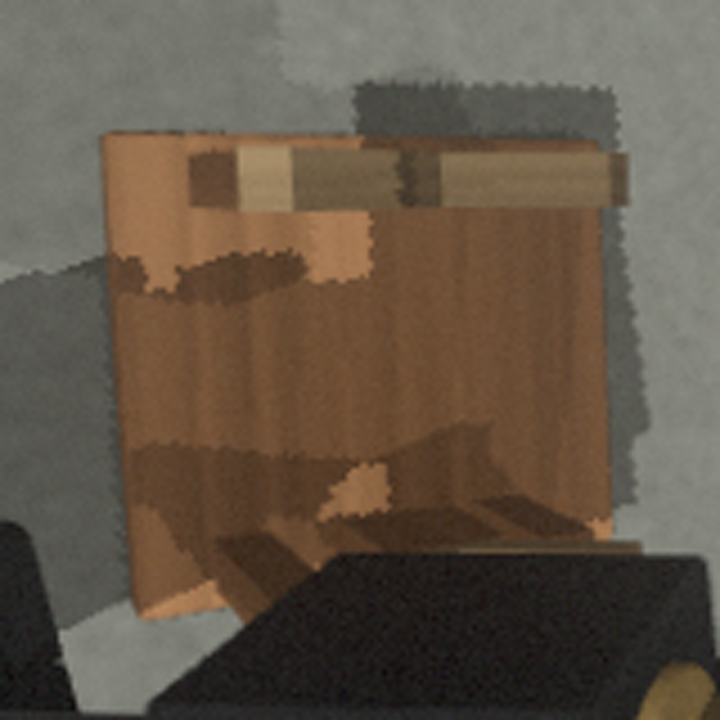

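Emit:
{"name": "send_rows", "arguments": {
  "series": [
    {"delta_pos": [-1.5,0.5,1.2],"turn": 0,"jaw": 1},
    {"delta_pos": [-4,1.1,3.7],"turn": 0,"jaw": 1},
    {"delta_pos": [-6.5,1.7,6.2],"turn": 0,"jaw": 1},
    {"delta_pos": [-9,2.2,8.7],"turn": 0,"jaw": 1},
    {"delta_pos": [-11.5,2.7,11.2],"turn": 0,"jaw": 1},
    {"delta_pos": [-13.2,3.1,12.9],"turn": 0,"jaw": 1},
    {"delta_pos": [-14.2,3.3,13.9],"turn": 0,"jaw": 1},
    {"delta_pos": [-14.2,3.3,13.9],"turn": 0,"jaw": 1}
  ]
}}

```text
clock: 23.6
tool_pos: [0.6032, -0.2334, 0.1346]
eef_rot: [0.734, 0.557, 0.256, -0.291]
contact_force: [-0.5, -0.5, -5.7]
opening: 0.497
```

```bash
python3 place.py;  python3 - <<'E'
from h import *
im,c,s=wsnap("pics/wrist11.png");np.save("w11.npy",c,allow_pickle=True)
cv2.imwrite("pics/scene7.png",cv2.resize(vision.snapshot("scene")[190:350,150:330],None,fx=4,fy=4))
E
```

```text
t 23.6 pos [ 0.6032 -0.2334  0.1346] R
 [[ 0.248  0.967  0.051]
 [ 0.669 -0.21   0.713]
 [ 0.7   -0.143 -0.699]] F [-0.5 -0.5 -5.7] op 0.497 q [ 0.989  1.27  -0.991  1.239  0.194  1.204  1.593]
turn to go -0.43056693536345797 off -0.008132825409234769
offset tool mm [-0.01498746 -2.46993566 -7.19548739]
P [ 0.60392967 -0.23354566  0.10846643]
-> [ 0.604 -0.234  0.188] delta [ 3.78 -0.69 -3.78] rows 1.3
-> [ 0.604 -0.234  0.118] delta [-1.12  0.31  1.12] rows 0.4
-> [ 0.604 -0.234  0.108] delta [-1.82  0.45  1.82] rows 0.6
up in tool [ 0.70038934 -0.14276187 -0.69933813]
drift [0.0015 0.0002 0.0035]
```

View pics/wrist11.png

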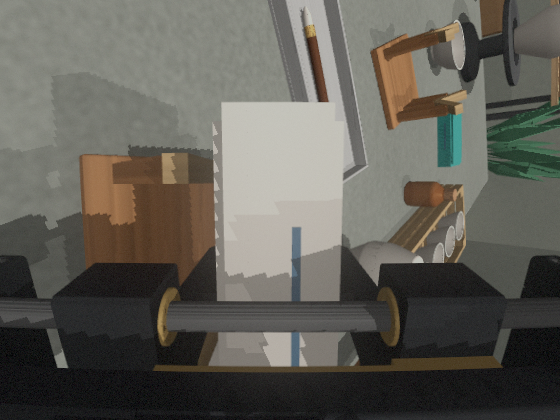

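View pics/scene7.png

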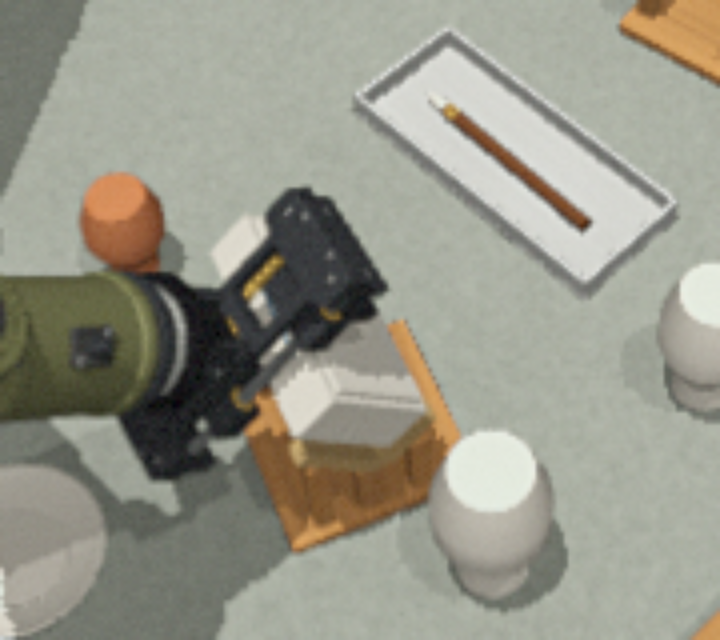

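```bash
python3 place.py | tail -8 
```

```text
[ 0.702 -0.135 -0.699]] F [ 0.5 -0.5 -4.1] op 0.495 q [ 0.989  1.264 -0.996  1.236  0.191  1.206  1.593]
turn to go -0.15114936409294516 off -0.0061847476058218736
offset tool mm [-0.01498746 -2.46993566 -7.19548739]
P [ 0.60397573 -0.23354718  0.10848904]
-> [ 0.604 -0.234  0.188] delta [ 3.3  -0.83 -3.39] rows 1.2
-> [ 0.604 -0.234  0.118] delta [-1.62  0.12  1.5 ] rows 0.5
-> [ 0.604 -0.234  0.108] delta [-2.32  0.26  2.2 ] rows 0.8
up in tool [ 0.70244407 -0.13530698 -0.69875915]
```

Emit:
{"name": "send_rows", "arguments": {
  "series": [
    {"delta_pos": [-0.6,0.0,0.5],"turn": 0,"jaw": 1},
    {"delta_pos": [-1.1,0.0,1.0],"turn": 0,"jaw": 1},
    {"delta_pos": [-1.5,0.1,1.4],"turn": 0,"jaw": 1},
    {"delta_pos": [-1.7,0.2,1.6],"turn": 0,"jaw": 1},
    {"delta_pos": [-1.9,0.2,1.8],"turn": 0,"jaw": 1},
    {"delta_pos": [-1.9,0.2,1.8],"turn": 0,"jaw": 1}
  ]
}}

```text
clock: 24.2
tool_pos: [0.6035, -0.2337, 0.1132]
eef_rot: [0.734, 0.558, 0.258, -0.289]
contact_force: [0.2, -0.2, -5.7]
opening: 0.499
```

```bash
python3 place.py
```

```text
t 24.2 pos [ 0.6035 -0.2337  0.1132] R
 [[ 0.244  0.968  0.056]
 [ 0.67  -0.21   0.712]
 [ 0.702 -0.136 -0.7  ]] F [ 0.2 -0.2 -5.7] op 0.499 q [ 0.989  1.297 -0.984  1.242  0.209  1.179  1.608]
turn to go -0.1550161949588391 off -0.007459590010712698
offset tool mm [-0.01498746 -2.46993566 -7.19548739]
P [ 0.60396584 -0.23354976  0.10848163]
-> [ 0.604 -0.234  0.188] delta [ 5.3  -0.98 -5.25] rows 1.8
-> [ 0.604 -0.234  0.118] delta [ 0.39 -0.03 -0.35] rows 0.1
-> [ 0.604 -0.234  0.108] delta [-0.31  0.11  0.34] rows 0.1
up in tool [ 0.70154256 -0.1361292  -0.69950474]
```

Emit:
{"name": "send_rows", "arguments": {
  "series": [
    {"delta_pos": [-0.1,0.05,0.1],"turn": 0,"jaw": 1},
    {"delta_pos": [-0.2,0.05,0.2],"turn": 0,"jaw": 1},
    {"delta_pos": [-0.25,0.05,0.27],"turn": 0,"jaw": 1},
    {"delta_pos": [-0.25,0.05,0.27],"turn": 0,"jaw": 1}
  ]
}}

```text
clock: 24.53
tool_pos: [0.6042, -0.2337, 0.111]
eef_rot: [0.733, 0.558, 0.259, -0.289]
contact_force: [-0.4, -1.2, -1.4]
opening: 0.499
```

Emit:
{"name": "send_rows", "arguments": {
  "series": [
    {"delta_pos": [-0.07,0,0.07],"turn": 0,"jaw": 1},
    {"delta_pos": [-0.07,0,0.07],"turn": 0,"jaw": 1}
  ]
}}

```text
clock: 24.7
tool_pos: [0.6041, -0.2336, 0.1107]
eef_rot: [0.733, 0.558, 0.259, -0.289]
contact_force: [-3.5, -2.4, 3.5]
opening: 0.498
```

```bash
python3 place.py|grep -v "R$"
```

```text
[[ 0.242  0.968  0.058]
 [ 0.669 -0.21   0.713]
 [ 0.703 -0.134 -0.699]] F [-3.5 -2.4  3.5] op 0.498 q [ 0.989  1.301 -0.985  1.242  0.21   1.176  1.611]
turn to go -0.07138521184681566 off -0.0059334167899185285
offset tool mm [-0.01498746 -2.46993566 -7.19548739]
P [ 0.60398143 -0.2335458   0.10849322]
-> [ 0.604 -0.234  0.188] delta [ 5.47 -1.05 -5.43] rows 1.9
-> [ 0.604 -0.234  0.118] delta [ 0.55 -0.12 -0.54] rows 0.2
-> [ 0.604 -0.234  0.108] delta [-0.15  0.02  0.16] rows 0.1
up in tool [ 0.70280741 -0.13387668 -0.69866929]
```

Emit:
{"name": "send_rows", "arguments": {
  "series": [
    {"delta_pos": [-0.06,0.03,-0.04],"turn": 0,"jaw": 1},
    {"delta_pos": [-0.12,0.03,-0.04],"turn": 0,"jaw": 1},
    {"delta_pos": [-0.12,0.03,-0.04],"turn": 0,"jaw": 1}
  ]
}}

```text
clock: 24.95
tool_pos: [0.6042, -0.2346, 0.1097]
eef_rot: [0.733, 0.558, 0.259, -0.289]
contact_force: [-2.6, -2.2, 5.2]
opening: 0.496
```

```bash
cat > fc.py <<'E'
from h import *
s=r.get_state();M=R.from_quat(s["eef_rot"]).as_matrix();print(s["clock"],s["tool_pos"].round(4),"F tool (weight removed)",(M.T@(s["contact_force"]+[0,0,4.8])).round(1),"op",s["opening"].round(3),"M",s["moment"].round(2))
E
python3 fc.py
```

```text
Traceback (most recent call last):
  File "fc.py", line 2, in <module>
    s=r.get_state();M=R.from_quat(s["eef_rot"]).as_matrix();print(s["clock"],s["tool_pos"].round(4),"F tool (weight removed)",(M.T@(s["contact_force"]+[0,0,4.8])).round(1),"op",s["opening"].round(3),"M",s["moment"].round(2))
                                                                                                                                                                                 ^^^^^^^^^^^^^^^^^^
AttributeError: 'float' object has no attribute 'round'
```

Emit:
{"name": "send_rows", "arguments": {
  "series": [
    {"delta_pos": [0,0,0],"turn": 0,"jaw": 0.48},
    {"delta_pos": [0,0,0],"turn": 0,"jaw": 0.46},
    {"delta_pos": [0,0,0],"turn": 0,"jaw": 0.44},
    {"delta_pos": [0,0,0],"turn": 0,"jaw": 0.42},
    {"delta_pos": [0,0,0],"turn": 0,"jaw": 0.38},
    {"delta_pos": [0,0,0],"turn": 0,"jaw": 0.34}
  ]
}}

```text
clock: 25.45
tool_pos: [0.6036, -0.2345, 0.1084]
eef_rot: [0.734, 0.558, 0.258, -0.289]
contact_force: [-0.2, -0.0, -0.4]
opening: 0.652
```

```bash
st(){ :; }; python3 - <<'E'
from h import *
st()
im,c,s=wsnap("pics/wrist12.png");np.save("w12.npy",c,allow_pickle=True)
cv2.imwrite("pics/scene8.png",cv2.resize(vision.snapshot("scene")[220:350,190:330],None,fx=5,fy=5,interpolation=cv2.INTER_CUBIC))
E
```

```text
t 25.45 pos [ 0.6036 -0.2345  0.1084] R
 [[ 0.243  0.968  0.056]
 [ 0.67  -0.21   0.712]
 [ 0.702 -0.136 -0.699]] F [-0.2 -0.  -0.4] op 0.652 q [ 0.989  1.304 -0.982  1.24   0.212  1.177  1.612]
drift [ 0.     -0.0001  0.0001]
```

View pics/wrist12.png

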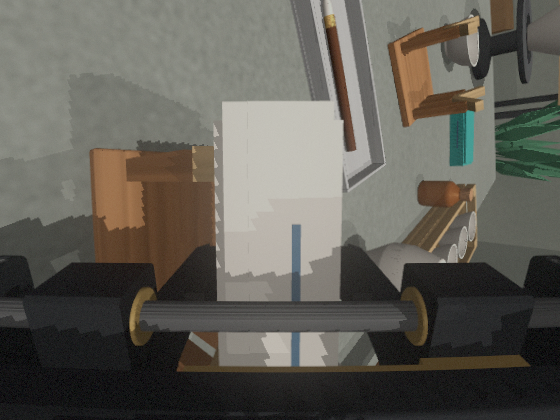

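View pics/scene8.png

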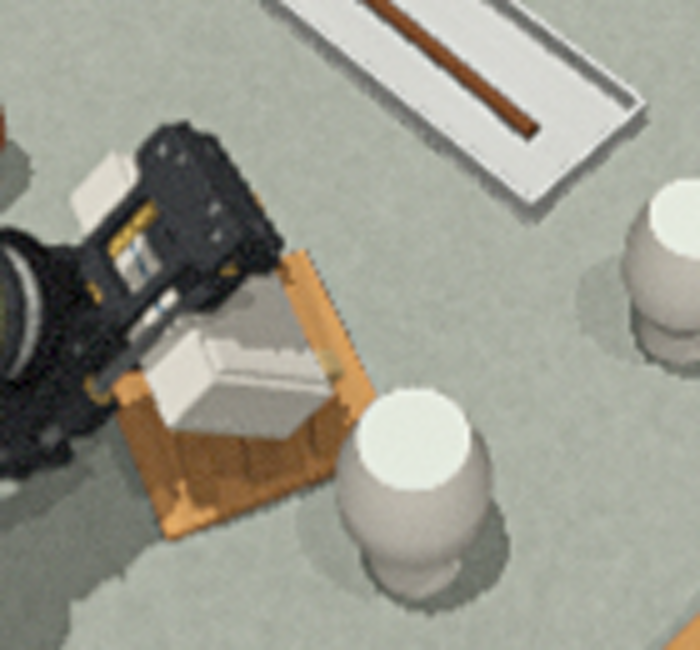

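Emit:
{"name": "send_rows", "arguments": {
  "series": [
    {"delta_pos": [0,0,0],"turn": 0,"jaw": 0.2},
    {"delta_pos": [0,0,0],"turn": 0,"jaw": 0.15},
    {"delta_pos": [0,0,-0.7],"turn": 0,"jaw": 0.15},
    {"delta_pos": [0,0,-2.2],"turn": 0,"jaw": 0.15},
    {"delta_pos": [0,0,-4.5],"turn": 0,"jaw": 0.15},
    {"delta_pos": [0,0,-7.5],"turn": 0,"jaw": 0.15},
    {"delta_pos": [0,0,-10.5],"turn": 0,"jaw": 0.15},
    {"delta_pos": [0,0,-13.5],"turn": 0,"jaw": 0.15}
  ]
}}

```text
clock: 26.22
tool_pos: [0.5956, -0.3322, 0.2045]
eef_rot: [0.734, 0.558, 0.259, -0.289]
contact_force: [0.9, 0.2, -0.2]
opening: 0.853
```

Emit:
{"name": "send_rows", "arguments": {
  "series": [
    {"delta_pos": [0.5,0,-2],"turn": 0,"jaw": 0.15},
    {"delta_pos": [2,0,-3],"turn": 0,"jaw": 0.15},
    {"delta_pos": [2.5,0,-3.5],"turn": 0,"jaw": 0.15},
    {"delta_pos": [2.5,0,-3.5],"turn": 0,"jaw": 0.15}
  ]
}}

```text
clock: 26.55
tool_pos: [0.6013, -0.3373, 0.2477]
eef_rot: [0.732, 0.56, 0.259, -0.288]
contact_force: [-0.2, 0.3, -0.6]
opening: 0.85
```

```bash
python3 - <<'E'
from h import *
st()
im,c,s=wsnap("pics/wrist13.png");np.save("w13.npy",c,allow_pickle=True)
i=vision.snapshot("scene");cv2.imwrite("pics/scene9f.png",i);cv2.imwrite("pics/scene9.png",cv2.resize(i[220:350,190:330],None,fx=5,fy=5,interpolation=cv2.INTER_CUBIC))
i=vision.snapshot("top");cv2.imwrite("pics/top9f.png",i);cv2.imwrite("pics/top9.png",cv2.resize(i[150:230,320:395],None,fx=7,fy=7,interpolation=cv2.INTER_CUBIC))
E
```

```text
t 26.55 pos [ 0.6013 -0.3373  0.2477] R
 [[ 0.239  0.969  0.057]
 [ 0.67  -0.208  0.713]
 [ 0.703 -0.132 -0.699]] F [-0.2  0.3 -0.6] op 0.85 q [ 1.01   1.206 -1.007  0.902  0.151  1.586  1.641]
drift [-0.0007 -0.     -0.0019]
```

View pics/wrist13.png

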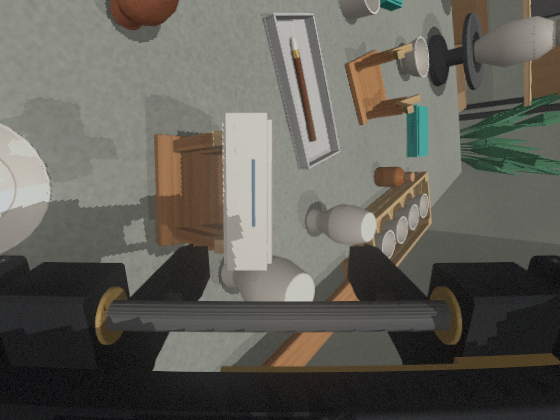

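View pics/scene9.png

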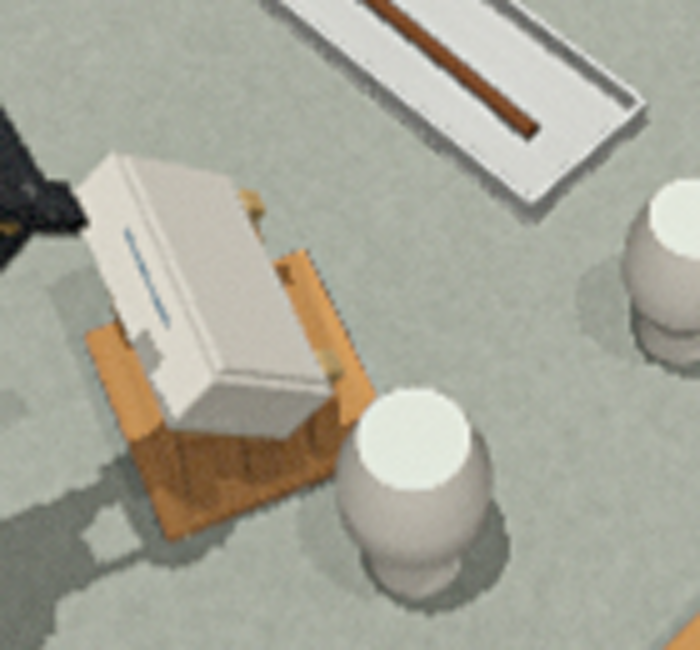

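View pics/top9f.png

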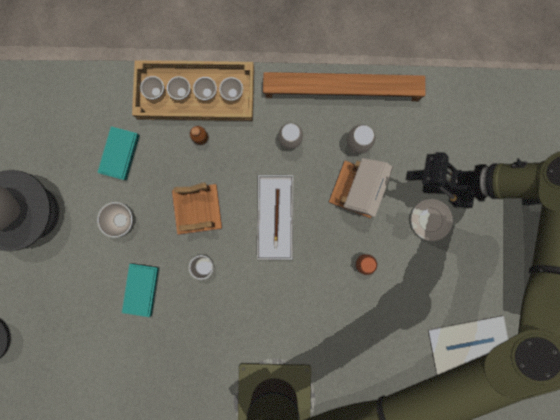

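```bash
python3 - <<'E'
from fit import *
i=cv2.imread("pics/wrist13.png");cv2.imwrite("pics/w13c.png",cv2.resize(i[95:285,145:285],None,fx=3.1,fy=3.1,interpolation=cv2.INTER_CUBIC))
c=np.load("w13.npy",allow_pickle=True).item();p=[.6055,-.2262,np.radians(70.1)]
B=[box(-.08,n,y) for n,y in ((.004,.07),(.04,.07),(.04,-.07),(.004,-.07))]
print("crop pred box",((proj(rp(p,B),c)-[145,95])*3.1).round(0).tolist())
print("plate",((proj(rp(p,[[-.065,.065,.012],[-.065,-.065,.012]]),c)-[145,95])*3.1).round(0).tolist())
ct=vision.camera_params("top")
print("top crop pred",((proj(rp(p,[box(-.08,.004,-.07),box(-.08,.004,.07),box(0,.04,-.07),box(0,.04,.07),[.065,-.065,.012],[.065,.065,.012]]),ct)-[320,150])*7).round(0).tolist())
E
```

```text
crop pred box [[248.0, 55.0], [376.0, 55.0], [376.0, 543.0], [254.0, 542.0]]
plate [[38.0, 116.0], [49.0, 467.0]]
top crop pred [[514.0, 118.0], [384.0, 466.0], [295.0, 54.0], [167.0, 392.0], [173.0, 69.0], [61.0, 363.0]]
```

View pics/w13c.png

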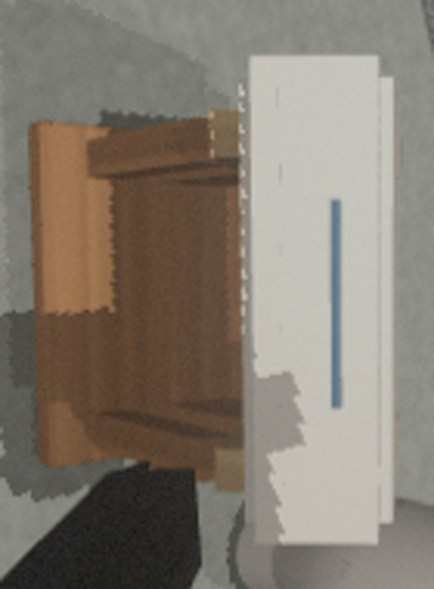

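View pics/top9.png

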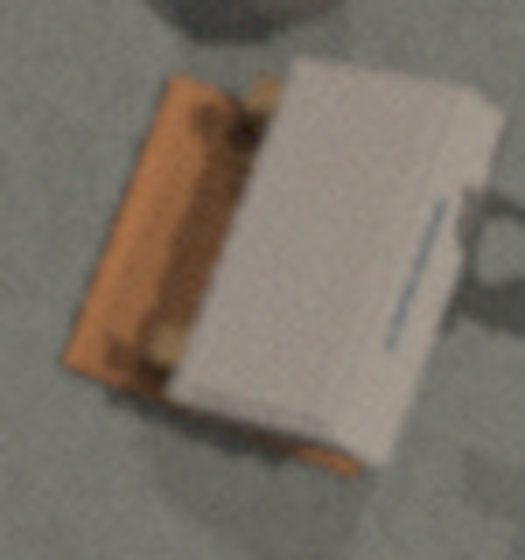

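Emit:
{"name": "send_rows", "arguments": {
  "series": [
    {"delta_pos": [0,0,-1.5],"turn": 0,"jaw": 0.15},
    {"delta_pos": [0,0,-2.5],"turn": 0,"jaw": 0.15},
    {"delta_pos": [0,0,-3],"turn": 0,"jaw": 0.15},
    {"delta_pos": [0,0,-3],"turn": 0,"jaw": 0.15},
    {"delta_pos": [0,0,-3],"turn": 0,"jaw": 0.15},
    {"delta_pos": [0,0,-3],"turn": 0,"jaw": 0.15}
  ]
}}

```text
clock: 27.2
tool_pos: [0.5981, -0.3596, 0.265]
eef_rot: [0.733, 0.558, 0.258, -0.29]
contact_force: [-0.5, -0.6, 0.0]
opening: 0.851
```

```bash
python3 - <<'E'
from h import *
s=st();a=cv2.imread("pics/top9f.png").astype(int)
b=vision.snapshot("top");cv2.imwrite("pics/topz.png",b)
print("change near rest_b/tray",np.abs(cv2.GaussianBlur(b,(5,5),0)[170:230,262:390].astype(int)-cv2.GaussianBlur(a.astype(np.uint8),(5,5),0)[170:230,262:390]).max())
print(order.finish_job())
E
```

```text
t 27.2 pos [ 0.5981 -0.3596  0.265 ] R
 [[ 0.243  0.968  0.055]
 [ 0.669 -0.208  0.713]
 [ 0.702 -0.137 -0.699]] F [-0.5 -0.6  0. ] op 0.851 q [ 1.005  1.206 -1.002  0.81   0.149  1.675  1.651]
change near rest_b/tray 42
the job is handed in; nothing more can be done
None
```

The burnisher lies flat in the tray. The box now sits foot up in rest_b, lid on the long slope and long side on the short stop. I handed the job in at about 27 s of the 61 s allowed.

**How it was turned over:** The moves allow no tilt, so I pushed the arm against its reach limit in free space, high up, until the tool had tilted to about 45°. I picked a tool direction square to the lid in both rests. That let me pinch lid and foot together and turn the box over with one turn of about 160° about the tool's axis. I lowered it to a light touch of about 10 N before opening the jaws.

**Last checks:**
- **Position:** the box corners agree with a centred box in rest_b to about 1 mm in the wrist view and mostly 1–2 mm in the top view. The rest's plate corners were off by about 2 mm in the last wrist view.
- **Lid:** the wrist view shows the lid seam closed.
- **Bystanders:** I saw no pots or look-alikes moved.
- **Arm:** the gripper is clear, with no load on the wrist.
- **One unclear result:** a final image comparison around rest_b and the tray showed some change (up to 42 grey levels). I took this for the arm's moving shadow and did not look into it further.

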